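# Charge the tumbling tub and switch it on

### The job

Tip all five terracotta pieces out of the off-white bowl (it has a lug to hold it by) into the grey polishing tub, then set the empty bowl gently back down, upright on its round wooden bat, and let go of it. Then turn the black selector on the sloping console until it points at the three-dot mark. Leave the other things on the bench where they are.

Things in the scene. Friction and masses are not known exactly. Their poses are not given: they have to be found in the camera images.
- pot: off-white bisque bowl, walls flaring 35 degrees: foot 96 mm across, rim 184 mm, 62 mm high, wall and floor 6 mm, 0.35 to 0.6 kg. Origin: centre of its underside; z is its axis, up. Starts upright on the bat with the five pieces in it. A flat lug (40 mm wide, 9 mm thick) sticks out about 50 mm from the rim on its -x side, leaning 45 degrees outward, along (-0.707, 0, 0.707) in the bowl's frame
- lug (a point): middle of the lug, where to pinch its two flat faces (9 mm apart, lug width along y); at (-109, 0, 77) mm in the bowl's frame, axes as the bowl's; the lug goes on 21 mm farther out
- lip (a point): point on the bowl's rim straight across from the lug, at (92, 0, 62) mm in the bowl's frame, where pieces leave when the bowl is tipped away from the lug
- piece0: chunky faceted terracotta piece, 30 mm across, 26 to 28 mm high, 35 g; origin at the centre of its underside
- piece1: chunky faceted terracotta piece, 30 mm across, 26 to 28 mm high, 35 g; origin at the centre of its underside
- piece2: chunky faceted terracotta piece, 30 mm across, 26 to 28 mm high, 35 g; origin at the centre of its underside
- piece3: chunky faceted terracotta piece, 30 mm across, 26 to 28 mm high, 35 g; origin at the centre of its underside
- piece4: chunky faceted terracotta piece, 30 mm across, 26 to 28 mm high, 35 g; origin at the centre of its underside
- bat: fixed round plywood bat lying on the bench, 210 mm across, 18 mm thick; origin: centre of its underside
- tub: fixed round grey tub of a vibratory polisher, open on top: rim 224 mm across outside and 212 mm inside, rim 110 mm above the bench, inner floor 42 mm above the bench; origin: centre of its underside on the bench, z up
- console: fixed grey control console 140 mm wide (y), 115 mm deep (x), its top panel sloping 30 degrees down to its -x side: the panel's normal is (-0.5, 0, 0.866) in the console's frame; origin: centre of its underside. On the panel uphill of the selector are a one-dot, a two-dot and a three-dot mark, clockwise in that order
- selector_grip (a point): on the selector's turning axis, 28 mm above the panel, the middle of its grip bar: black, 64 mm long, 16 mm wide, top 40 mm above the panel, on a disc 68 mm across and 6 mm high; a white line marks its pointing end. z is the panel's normal; x, y turn with the selector; the bar points 0.6 rad counter-clockwise of x
- selector (a joint): selector angle in rad, growing clockwise as seen by one facing the panel; 0 points at one dot, 0.6 at two dots, 1.2 at three dots (stiff: it stays where it is left; stop at 1.4); the bar points (0.6 - angle) rad counter-clockwise of straight uphill
- tape: bystander: brown roll of tape, 100 mm across, 40 mm high, lying flat
- finial: bystander: turned light-wood finial, 60 mm across, 94 mm high, standing
- jar: bystander: closed jar, 68 mm across, 90 mm high
- sponge: bystander: yellow sponge block 100 x 65 x 40 mm
- brush_tool: bystander: brush 200 mm long along its x, lying flat
Things that resemble listed ones, but are neither listed nor needed, are in the scene too. What is shaped like the piece1 but purple is not meant. Leave any turquoise look-alike of the piece4 alone.

How it is judged:
On the way, in this order (a step that is already met when the one before it is completed fails the run):
1. the bowl is tipped at least 60 degrees over the tub (angle between pot's own z axis and vertical above 1.05 rad and horizontal distance between lip and tub below 0.11 m), for 0.1 s.
2. all five pieces lie in the tub and the bowl stands upright on the bat, let go (horizontal distance between each of piece0, piece1, piece2, piece3, piece4 and tub below 0.105 m and z of piece0 in the frame of tub between 0.03 and 0.105 m and z of piece1 in the frame of tub between 0.03 and 0.105 m and z of piece2 in the frame of tub between 0.03 and 0.105 m and z of piece3 in the frame of tub between 0.03 and 0.105 m and z of piece4 in the frame of tub between 0.03 and 0.105 m and angle between pot's own z axis and vertical below 0.1 rad and horizontal distance between pot and bat below 0.055 m and z of pot in the frame of bat between 0.012 and 0.026 m and linear speed of pot below 0.03 m/s and contact force between the fingers and pot below 0.1 N), for 0.2 s.
3. the selector is at the three-dot mark (value of joint selector between 1.05 and 1.35 rad), for 0.2 s.
At the end, for the whole second after the job is handed in: All five pieces lie in the tub; the bowl stands at rest on the bat, within 6 degrees of upright, its centre within 55 mm of the bat's centre, let go; the selector is at the three-dot mark (1.2 rad, within 0.15) (all of step 2 and all of step 3); the robot touches nothing.
It fails at once if the bowl is banged down on the bat or struck on the tub (over 60 N) (contact force between pot and bat above 60 N or contact force between pot and tub above 60 N).
It fails at once if a bystander is moved more than 40 mm (distance of any of tape, finial, jar, sponge, brush_tool from where it was at the start of the episode above 0.04 m).
It also fails if it takes over 70 s, if anything falls off the work surface, if the arm or the gripper's body presses on something with over 40 N, if the wrist force passes 120 N, or if a joint passes its speed limit or range.

### The arm

A 6-joint arm with a two-finger parallel gripper is mounted at the origin on the work surface. World frame = base frame: x ahead of the robot, y to its left, z up, the work surface at z = 0. Lengths are in m, angles in rad, forces in N, time in s.
With the tool pointing down it reaches from about 0.3 to 0.775 m from the base axis. Payload 14.6 kg.
Tool frame: the origin (TCP) lies at the very end of the fingers, on their centre line; the grasp point (between the pads) lies 19 mm behind it; z points along the fingers, y is the line along which they close (so a half turn about z gives the same grasp; the last joint's range is limited). The gripper opens to 85 mm and grips with 20 to 120 N. Pads are 22 mm wide; open, the fingers measure 114 mm over their backs; the gripper's body (76 mm by 85 mm) begins 54 mm behind the grasp point. The pads swing forward as they close: fully open they stand 13 mm farther back than shut.
Start: joints at [1.117, 0.3, 1.521, -0, 1.321, -0.067], TCP at [0.207, 0.509, 0.231] pointing down, gripper open.
Joint ranges: [-3.03, 3.03], [-0.79, 2.21], [0.23, 2.52], [-1.04, 4.18], [0, 3.07], [-2.55, 2.55]. Speed limits (rad/s): [2.22, 2.22, 2.57, 3.14, 3.14, 3.14].

### API

Orientations are given as a rotation vector (axis times angle).
In Python, from station import r, cams gives the robot as it stands.
- The arm moves only by the tool jog_arm, never from a script. Its argument "deltas" is a list of rows, each an object of numbers: "x", "y", "z": the shift along the tool's x, y, z each as a share of 0.25 m, from -1 to 1; "ax", "ay", "az": the turn, a rotation vector about the tool's x, y, z each as a share of 60 degrees, from -1 to 1. A call has 1 to 20 rows; each row shifts and turns the commanded pose from where the row before left it, along the tool's axes as they then stand; what a row does not reach is not made up. A row lasts 1/10 s, in which the tool goes at most 50 mm and 8.59 degrees, less where a joint would pass 70% of its speed; a pose out of reach is approached as far as the arm can. A call with a number of a shift or a turn outside -1 to 1 is refused whole. A call with a gripper value outside its range is refused whole. "claw" is the closure, from -1 (fully open) to 1 (shut), set as the call begins (left out, the last holds). The fingers move at their own pace and stop on an object; "squeeze" is the grip in N (left out, the last holds). Time passes only in rows, so rows that do not move let the fingers close. It gives the time, the measured TCP pose, the force, the opening and the grip force at its end, in the units of the state.
- r.observe(): the state, without advancing time (a new reading comes with each control period).
- cams.grab_frame(name): name is "scene" or "top" or "wrist"; returns the picture (420x560x3 uint8, blue, green, red); there is no depth.
- cams.camera_params(name): a dict with "K" (3x3 intrinsics, pixels), "dist_coeffs" ([k1, k2, p1, p2, k3] as OpenCV has them; the pictures are not rectified), "world_from_camera" (4x4, takes a point from camera to world coordinates). Camera axes: x right, y up, looking along -z (the intrinsics and any distortion apply to the point x, -y, -z); pixel columns grow to the right and rows downward; lengths in m; the calibration is good to about 2 mm. A picture is of the moment at which its call begins: read the wrist's pose just before it. camera_params takes no time and is no camera call; for the wrist camera it gives the pose at the moment of the call.
- r.job_done(): hands the job in; it is judged then, once.
Trained networks look in the newest picture that a camera, given by its name, has taken for a name from the list of things; names that differ only in an ending like _2 or _b are one class to them, and where a whole thing is asked for, a point or a joint stands for the part that bears it (a point fixed in the world has none). Each returns a list of dicts, best first, with "confidence" (0 to 1); they miss things now and then, are a little off and sometimes report something else, mostly with a low value. They report only what shows in the picture. A call takes as long as a camera call. They do not tell look-alikes from the thing itself.
- cams.boxes_of(label, camera): "xyz" ([x, y, z] in m, in world coordinates, good to about 4 mm: the middle of the surface that is visible of it).
The state is a dict: "clock": time; "joints": joint angles; "dq": joint speeds; "tau": joint torques, N m; "position": TCP position; "ee_rot": TCP orientation; "contact_force": force on the tool from outside, world axes, zero at the start; "moment": the same for the moment, N m; "width": finger opening in m; "grip_force": force on a finger pad.
Only numpy, scipy, OpenCV 4.12 (cv2) and the standard library are available. Lean on these libraries where they do the work, as an engineer would, in place of code of your own. Each camera call takes 0.05 s, during which the arm holds its last target. There are 200 camera calls.

## Working session

There is one attempt and no reset: what is moved stays moved. The work goes in short steps, Python scripts to look and compute and a tool call to move; the robot and the scene stay as the last step left them, time stands still between calls to the robot, and variables do not carry over. Pictures are saved under pics/ and viewed, at most 10 in all, crops included, and the job is handed in when it is done.

Besides the shell and the picture viewer there is one more tool, called after "Emit:" as name([rows], argument=value, ...), one row to a line, values as JSON. jog_arm: Moves the arm, as the interface text tells. Its arguments: {"type":"object","properties":{"deltas":{"type":"array","items":{"type":"object","properties":{"x":{"type":"number","minimum":-1,"maximum":1},"y":{"type":"number","minimum":-1,"maximum":1},"z":{"type":"number","minimum":-1,"maximum":1},"ax":{"type":"number","minimum":-1,"maximum":1},"ay":{"type":"number","minimum":-1,"maximum":1},"az":{"type":"number","minimum":-1,"maximum":1}}}},"claw":{"type":"number"},"squeeze":{"type":"number"}},"required":["deltas"]}

```bash
mkdir -p pics
cat > look.py <<'E'
from station import r,cams
import cv2,numpy as np
E
python3 - <<'E'
from look import *
a=cams.grab_frame("scene");b=cams.grab_frame("top")
cv2.imwrite("pics/s0.png",a);cv2.imwrite("pics/t0.png",b)
for c in("scene","top"):
  p=cams.camera_params(c);print(c,p["K"],p["dist_coeffs"],np.round(p["world_from_camera"],3).tolist())
  for l in("pot","lug","lip","piece0","bat","tub","console","selector_grip","tape","finial","jar","sponge","brush_tool"):
    print(l,[(np.round(d["xyz"],3).tolist(),round(d["confidence"],2)) for d in cams.boxes_of(l,c)])
print(r.observe())
E
```

```text
scene [[412.80533524   0.         279.61119964]
 [  0.         412.80533524 213.05445087]
 [  0.           0.           1.        ]] [-0.08824836  0.          0.          0.          0.        ] [[-0.757, -0.37, 0.539, 0.957], [0.653, -0.421, 0.629, 0.507], [-0.006, 0.828, 0.561, 0.573], [0.0, 0.0, 0.0, 1.0]]
pot [([0.455, 0.256, 0.067], 0.68)]
lug [([0.456, 0.254, 0.06], 0.92), ([0.456, -0.343, 0.069], 0.42), ([0.385, -0.046, 0.056], 0.27)]
lip [([0.456, 0.251, 0.067], 0.64), ([0.488, 0.29, 0.048], 0.58), ([0.472, 0.258, 0.044], 0.5)]
piece0 [([0.676, 0.335, 0.026], 0.91), ([0.513, 0.248, 0.045], 0.79), ([0.307, 0.293, 0.021], 0.64), ([0.683, 0.257, 0.02], 0.62), ([0.471, 0.26, 0.045], 0.6), ([0.491, 0.24, 0.041], 0.54), ([0.488, 0.29, 0.048], 0.53), ([0.525, 0.278, 0.043], 0.51), ([0.384, -0.046, 0.059], 0.24)]
bat [([0.547, 0.292, 0.016], 0.76)]
tub [([0.593, -0.049, 0.058], 0.92)]
console [([0.496, -0.323, 0.056], 0.76)]
selector_grip [([0.456, -0.343, 0.069], 0.73), ([0.591, -0.051, 0.058], 0.41)]
tape [([0.699, -0.265, 0.03], 0.92)]
finial [([0.698, 0.14, 0.069], 0.91)]
jar [([
[... 1248 characters left out ...]
l [([0.352, 0.143, 0.023], 0.97)]
{'clock': 1.4, 'joints': array([ 1.11743169e+00,  2.99911672e-01,  1.52100174e+00, -1.16240415e-05,
        1.32069954e+00, -6.66090812e-02]), 'dq': array([ 0.0004018 ,  0.00104708, -0.00117327,  0.00113911,  0.0008218 ,
       -0.00049315]), 'tau': array([-6.81306437e-05, -5.43350244e+01, -3.61978734e+01, -7.15945089e-05,
        6.15778099e-04,  3.57344639e-06]), 'position': array([0.20745749, 0.50936247, 0.23127344]), 'ee_rot': array([ 6.03729434e-01,  3.08303091e+00, -3.53728685e-05]), 'contact_force': array([ 0.2147332 , -0.10087718,  0.87665224]), 'moment': array([-0.02725844, -0.01420646,  0.0155231 ]), 'grip_force': 0.0, 'width': 0.08531400240790867}
```

View pics/s0.png

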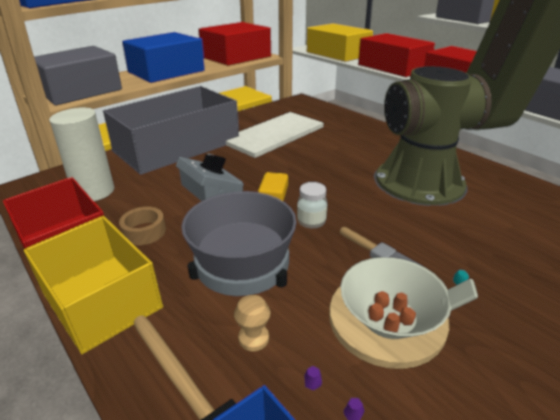

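View pics/t0.png

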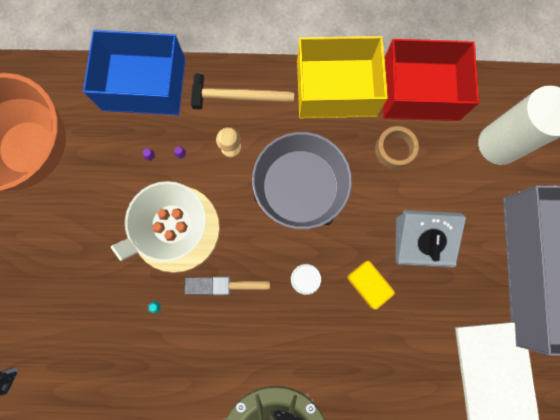

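The scene view shows the bowl at (395,298) with its lug at (462,294), the tub at (240,240) and the console at (210,180). The top view shows the bowl at (165,220), the lug at (124,249), the tub at (301,181) and the selector at (433,242).

Candidates for the pieces, in top-view pixels:
- **Terracotta:** five inside the bowl, around (170,225). These are the ones I want.
- **Purple:** (148,154) and (180,152). Leave these.
- **Turquoise:** (153,308). Leave this.

The terracotta bowl at (20,130) and the grey box at (540,270) are distractors. Next I'll fit the bowl pose to its silhouettes and check it in a crop.

```bash
cat >> look.py <<'E'
from scipy.optimize import minimize,least_squares
from scipy.spatial.transform import Rotation as R
P={}
def proj(c,X,p=None):
    p=p or P.setdefault(c,cams.camera_params(c)); T=np.linalg.inv(p["world_from_camera"])
    q=np.atleast_2d(X)@T[:3,:3].T+T[:3,3]; q=q*[1,-1,-1]
    return cv2.projectPoints(q.reshape(-1,1,3),np.zeros(3),np.zeros(3),p["K"],np.array(p["dist_coeffs"]))[0][:,0]
def ray(c,uv,p=None):
    p=p or P.setdefault(c,cams.camera_params(c))
    n=cv2.undistortPoints(np.array([[uv]],float),p["K"],np.array(p["dist_coeffs"]))[0,0]
    M=p["world_from_camera"];return M[:3,3],M[:3,:3]@np.array([n[0],-n[1],-1])
def atz(c,uv,z,p=None):
    o,d=ray(c,uv,p);return o+d*(z-o[2])/d[2]
t=np.linspace(0,2*np.pi,60)
C=lambda rad,z:np.c_[rad*np.cos(t),rad*np.sin(t),0*t+z]
BOWL=np.r_[C(.048,0),C(.092,.062)]
n=np.array([.707,0,.707]);u=np.array([-.707,0,.707]);y=np.array([0,1,0])
LUG=np.array([np.array([-.109,0,.077])+a*u+b*y+c*n for a in(-.034,.021) for b in(-.02,.02) for c in(-.0045,.0045)])
def sil(c,q,shape=(420,560)):
    m=np.zeros(shape,np.uint8)
    Rz=R.from_euler('z',q[3]).as_matrix()
    for S in(BOWL,LUG):
        h=cv2.convexHull((proj(c,S@Rz.T+q[:3])*16).astype(np.float32)).astype(np.int32)
        cv2.fillConvexPoly(m,h,1,cv2.LINE_8,4)
    return m
E
python3 - <<'E'
from look import *
ms={}
for c,f,roi in(("scene","pics/s0.png",(320,250,490,350)),("top","pics/t0.png",(100,170,215,270))):
    im=cv2.imread(f);h=cv2.cvtColor(im,cv2.COLOR_BGR2HSV)
    m=((h[...,1]<75)&(h[...,2]>95)).astype(np.uint8);k=np.zeros_like(m);x0,y0,x1,y1=roi;k[y0:y1,x0:x1]=1;m*=k
    m=cv2.morphologyEx(m,cv2.MORPH_OPEN,np.ones((3,3)))
    cn,_=cv2.findContours(m,cv2.RETR_EXTERNAL,cv2.CHAIN_APPROX_NONE);m[:]=0
    cv2.drawContours(m,[max(cn,key=cv2.contourArea)],-1,1,-1);ms[c]=m;print(c,m.sum())
def cost(q,cs=("scene","top")):return sum(1-(ms[c]&sil(c,q)).sum()/(ms[c]|sil(c,q)).sum() for c in cs)
best=min((minimize(cost,[.5,.27,.018,yw],method="Nelder-Mead",options=dict(initial_simplex=np.array([.5,.27,.018,yw])+np.vstack([np.zeros(4),np.diag([.02,.02,.01,.2])]),xatol=1e-4)) for yw in(-1.2,-.95,-.7)),key=lambda s:s.fun)
print(best.x,best.fun)
q=best.x;out=[]
for c,f,cr in(("scene","pics/s0.png",(320,240,490,367)),("top","pics/t0.png",(95,160,228,260)),("top","pics/t0.png",(385,200,475,268)),("scene","pics/s0.png",(165,140,255,208))):
    im=cv2.imread(f)
    cs,_=cv2.findContours(sil(c,q),cv2.RETR_EXTERNAL,cv2.CHAIN_APPROX_NONE)
    if cr!=(385,200,475,268):cv2.drawContours(im,cs,-1,(0,255,0),1) 
    out.append(cv2.resize(im[cr[1]:cr[3],cr[0]:cr[2]],(400,300),interpolation=cv2.INTER_CUBIC))
cv2.imwrite("pics/c1.png",np.vstack([np.hstack(out[:2]),np.hstack(out[2:])]))
# bat and tub by colour: tub rim ellipse top
im=cv2.imread("pics/t0.png");h=cv2.cvtColor(im,cv2.COLOR_BGR2HSV)
def wm(b,A=None):return atz("top",b,A)
print("tub rim c",wm((301.5,180.5),.11), "L",wm((252,181),.11),"R",wm((351.5,181),.11),"T",wm((301,133),.11),"B",wm((301,228),.11))
m=((h[...,0]>12)&(h[...,0]<28)&(h[...,1]>60)&(h[...,2]>150)).astype(np.uint8);m[:180]=0;m[275:]=0;m[:,:120]=0;m[:,225:]=0
ys,xs=np.nonzero(m);pts=np.array([wm((a,b),.018)[:2] for a,b in zip(xs,ys)])
print("bat max x-y extents",pts.min(0),pts.max(0), "max dist dir(-y)",pts[:,1].min()+.105)
E
```

```text
scene 7809
top 5593Traceback (most recent call last):
  File "<stdin>", line 10, in <module>
  File "<stdin>", line 10, in <genexpr>
    res = _minimize_neldermead(fun, x0, args, callback, bounds=bounds,
                               **options)
    fsim[j] = func(sim[j])
              ~~~~^^^^^^^^
    fx = function(np.copy(x), *(wrapper_args + args))
  File "<stdin>", line 9, in cost
  File "<stdin>", line 9, in <genexpr>
  File "look.py", line 25, in sil
    h=cv2.convexHull((proj(c,S@Rz.T+q[:3])*16).astype(np.float32)).astype(np.int32)
                      ~~~~^^^^^^^^^^^^^^^^
  File "look.py", line 7, in proj
    p=p or P.setdefault(c,cams.camera_params(c)); T=np.linalg.inv(p["world_from_camera"])
                          ~~~~~~~~~~~~~~~~~~^^^
ValueError: time passes only in moves, steps and waits
```

```bash
sed -i 's/p=p or P.setdefault(c,cams.camera_params(c))/p=p or par(c)/' look.py
cat >> look.py <<'E'
def par(c):
    if c not in P:P[c]=cams.camera_params(c)
    return P[c]
E
cat > fit.py <<'E'
from look import *
ms={}
for c,f,roi in(("scene","pics/s0.png",(320,250,490,350)),("top","pics/t0.png",(100,170,215,270))):
    im=cv2.imread(f);h=cv2.cvtColor(im,cv2.COLOR_BGR2HSV)
    m=((h[...,1]<75)&(h[...,2]>95)).astype(np.uint8);k=np.zeros_like(m);x0,y0,x1,y1=roi;k[y0:y1,x0:x1]=1;m*=k
    m=cv2.morphologyEx(m,cv2.MORPH_OPEN,np.ones((3,3)))
    cn,_=cv2.findContours(m,cv2.RETR_EXTERNAL,cv2.CHAIN_APPROX_NONE);m[:]=0
    cv2.drawContours(m,[max(cn,key=cv2.contourArea)],-1,1,-1);ms[c]=m;print(c,m.sum())
def cost(q,cs=("scene","top")):return sum(1-(ms[c]&sil(c,q)).sum()/(ms[c]|sil(c,q)).sum() for c in cs)
best=min((minimize(cost,[.5,.27,.018,yw],method="Nelder-Mead",options=dict(initial_simplex=np.array([.5,.27,.018,yw])+np.vstack([np.zeros(4),np.diag([.02,.02,.01,.2])]),xatol=1e-4)) for yw in(-1.2,-.95,-.7)),key=lambda s:s.fun)
print(best.x,best.fun)
q=best.x;out=[]
for c,f,cr in(("scene","pics/s0.png",(320,240,490,367)),("top","pics/t0.png",(95,160,228,260)),("top","pics/t0.png",(385,200,475,268)),("scene","pics/s0.png",(165,140,255,208))):
    im=cv2.imread(f)
    cs,_=cv2.findContours(sil(c,q),cv2.RETR_EXTERNAL,cv2.CHAIN_APPROX_NONE)
    if cr!=(385,200,475,268):cv2.drawContours(im,cs,-1,(0,255,0),1) 
    out.append(cv2.resize(im[cr[1]:cr[3],cr[0]:cr[2]],(400,300),interpolation=cv2.INTER_CUBIC))
cv2.imwrite("pics/c1.png",np.vstack([np.hstack(out[:2]),np.hstack(out[2:])]))
im=cv2.imread("pics/t0.png");h=cv2.cvtColor(im,cv2.COLOR_BGR2HSV)
for w,uv in dict(L=(252,181),R=(351.5,181),T=(301,133),B=(301,228)).items():print("tub",w,atz("top",uv,.11).round(3))
m=((h[...,0]>12)&(h[...,0]<28)&(h[...,1]>60)&(h[...,2]>150)).astype(np.uint8);m[:180]=0;m[275:]=0;m[:,:120]=0;m[:,225:]=0
ys,xs=np.nonzero(m);pts=np.array([atz("top",(a,b),.018)[:2] for a,b in zip(xs,ys)])
print("bat extents",pts.min(0),pts.max(0))
E
python3 fit.py
```

```text
scene 7809
top 5593
[ 0.4914187   0.25874487  0.01854837 -0.89062366] 0.06401493061926478
tub L [0.581 0.063 0.11 ]
tub R [ 0.586 -0.159  0.11 ]
tub T [ 0.696 -0.044  0.11 ]
tub B [ 0.478 -0.047  0.11 ]
bat extents [0.37871877 0.14451832] [0.59896884 0.3743288 ]
```

View pics/c1.png

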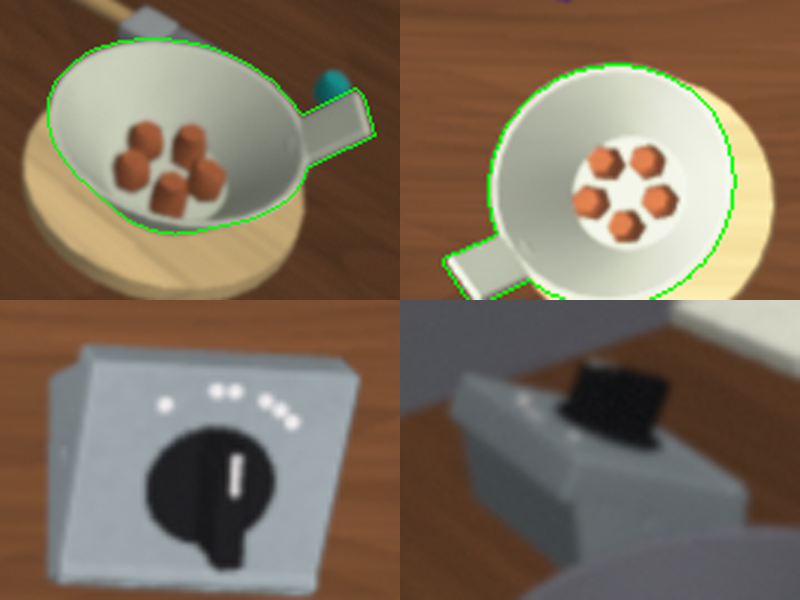

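```bash
cat >> look.py <<'E'
def say(R1,p1,s=None):
    "tool-frame rotvec (deg) and tool-frame shift (mm, in present axes / after turning) to target; rows needed"
    s=s or r.observe();R0=R.from_rotvec(s["ee_rot"]);d=np.array(p1)-s["position"]
    w=(R0.inv()*R1).as_rotvec();a=np.degrees(np.linalg.norm(w))
    print("clock",round(s["clock"],2),"rot share total",(w/np.radians(60)).round(3),"deg",a.round(1),"rows",a/8.59)
    print("shift share: now-axes",(R0.inv().apply(d)/.25).round(3),"after-axes",(R1.inv().apply(d)/.25).round(3),"mm",np.linalg.norm(d).round(4)*1000)
POT=np.array([.4914,.2587,.0185]);YAW=-.891
def potR(tilt=0,yaw=YAW):return R.from_euler('z',yaw)*R.from_euler('y',tilt)
G=R.from_matrix(np.array([[0,-1,0],[-.70711,0,-.70711],[.70711,0,-.70711]]).T) # tool in bowl
LP=np.array([-.109,0,.077])
def tcp(pot,tilt=0,yaw=YAW,back=0.0): # TCP for the lug held at its middle
    Rb=potR(tilt,yaw);return Rb*G, pot+Rb.apply(LP)+(Rb*G).apply([0,0,.019-back])
E
python3 - <<'E'
from look import *
R1,p1=tcp(POT,back=.1);print(p1,R1.as_matrix().round(2).tolist());say(R1,p1)
E
```

```text
[0.3868733  0.38801278 0.15277554] [[-0.78, -0.44, 0.44], [-0.63, 0.55, -0.55], [-0.0, -0.71, -0.71]]
clock 1.4 rot share total [ 0.676 -0.399 -0.964] deg 74.6 rows 8.681725358450935
shift share: now-axes [-0.848 -0.179  0.314] after-axes [-0.253 -0.364  0.808] mm 230.4
```

Emit:
jog_arm([
  {"z": -0.12},
  {"z": -0.12},
  {"ax": 0.077, "ay": -0.045, "az": -0.11},
  {"ax": 0.077, "ay": -0.045, "az": -0.11},
  {"ax": 0.077, "ay": -0.045, "az": -0.11},
  {"ax": 0.077, "ay": -0.045, "az": -0.11},
  {},
], claw=-1, squeeze=60)

```text
$.deltas[0]: bad value
```

Emit:
jog_arm([
  {"x": 0, "y": 0, "z": -0.12, "ax": 0, "ay": 0, "az": 0},
  {"x": 0, "y": 0, "z": -0.12, "ax": 0, "ay": 0, "az": 0},
  {"x": 0, "y": 0, "z": 0, "ax": 0.077, "ay": -0.045, "az": -0.11},
  {"x": 0, "y": 0, "z": 0, "ax": 0.077, "ay": -0.045, "az": -0.11},
  {"x": 0, "y": 0, "z": 0, "ax": 0.077, "ay": -0.045, "az": -0.11},
  {"x": 0, "y": 0, "z": 0, "ax": 0.077, "ay": -0.045, "az": -0.11},
  {"x": 0, "y": 0, "z": 0, "ax": 0, "ay": 0, "az": 0},
], claw=-1, squeeze=60)

```text
clock: 2.1
position: [0.2067, 0.51, 0.29]
ee_rot: [-0.124, 2.971, -0.531]
contact_force: [-0.2, -0.0, -0.8]
width: 0.0856
grip_force: 0.0
```

```bash
cat >> look.py <<'E'
def fk(q,L):
    d1,e,a2,d4,d6,a3=L
    ez=lambda a:R.from_euler('z',a);ey=lambda a:R.from_euler('y',a)
    A=ez(q[0]);p=np.array([0,0,d1])+A.apply([0,e,0])
    A=A*ey(q[1]);p=p+A.apply([0,0,a2]);A=A*ey(q[2]);p=p+A.apply([a3,0,d4]);A=A*ez(q[3])*ey(q[4])*ez(q[5]);
    return A*ez(np.pi/2),p+A.apply([0,0,d6])
E
python3 - <<'E'
from look import *
s=r.observe();print(s["joints"].round(4).tolist(),s["position"].round(4).tolist(),s["ee_rot"].round(4).tolist(),s["clock"])
for J,e in(([1.11743,.29991,1.521,0,1.3207,-.06661],[.60373,3.08303,0]),(s["joints"],s["ee_rot"])):
    A,_=fk(J,[0]*6);print(np.degrees((A.inv()*R.from_rotvec(e)).as_rotvec()).round(2))
E
```

```text
[1.2261, 0.4292, 1.2497, -0.2462, 1.744, -0.4361] [0.2067, 0.51, 0.29] [-0.1237, 2.9709, -0.5307] 2.1
[-0. -0. -0.]
[-0.  0. -0.]
```

```bash
cat >> look.py <<'E'
OBS=[([1.11743169,.299911672,1.52100174,-1.16e-5,1.32069954,-.0666090812],[0.20745749,0.50936247,0.23127344]),([1.2261,0.4292,1.2497,-0.2462,1.744,-0.4361],[0.2067,0.51,0.29])]
LO=np.array([-3.03,-.79,.23,-1.04,0,-2.55]);HI=np.array([3.03,2.21,2.52,4.18,3.07,2.55])
def links():
    f=lambda L:np.concatenate([fk(q,L)[1]-p for q,p in OBS]+[1e-3*(L-np.array([.15,.035,.45,.4,.3,0]))])
    return least_squares(f,[.15,.035,.45,.4,.3,0]).x
def ik(R1,p1,q0,L):
    f=lambda q:np.r_[(fk(q,L)[1]-p1)*10,(fk(q,L)[0].inv()*R1).as_rotvec()]
    s=least_squares(f,np.clip(q0,LO+1e-3,HI-1e-3),bounds=(LO,HI));return s.x,np.sqrt(2*s.cost)
E
python3 - <<'E'
from look import *
s=r.observe();OBS[1]=(s["joints"],s["position"]);L=links();print(L.round(4),[ (fk(q,L)[1]-p).round(4) for q,p in OBS])
q=s["joints"]
def show(n,a):
    global q
    q,e=ik(*a,q,L);print(n,q.round(2),round(e,4))
show("pre",tcp(POT,back=.1));show("grasp",tcp(POT));qg=q
up=POT+[0,0,.15];show("lift",tcp(up));ql=q
tub=np.array([.587,-.048,.11])
for yaw in np.radians([-51,-90,-120,-30,0,30,60,90,-150,180]):
    q=ql
    for tl in(0,30,60,80,100,110):
        a=np.radians(tl);Rb=potR(a,yaw)
        lip=tub+[0,0,.06]-0.03*np.array([np.cos(yaw),np.sin(yaw),0])
        lip[2]+=0.06*max(0,1-tl/60)
        pot=lip-Rb.apply([.092,0,.062]);show("yaw%d tilt%d"%(round(np.degrees(yaw)),tl),tcp(pot,a,yaw))
E
```

```text
[0.2211 0.0366 0.4242 0.4475 0.2448 0.0409] [array([0., 0., 0.]), array([-0., -0., -0.])]
pre [ 1.02  0.55  1.54 -0.74  1.43 -0.98] 0.0
grasp [ 0.9   0.61  1.64 -0.82  1.24 -0.93] 0.0
lift [ 0.9   0.41  1.55 -0.77  1.45 -1.14] 0.0
yaw-51 tilt0 [ 0.56  0.1   1.94 -0.87  1.16 -1.3 ] 0.0
yaw-51 tilt30 [ 0.26  0.04  1.7  -0.25  1.3  -1.94] 0.0
yaw-51 tilt60 [-0.07  0.25  1.37  0.19  1.7  -2.31] 0.0
yaw-51 tilt80 [-0.23  0.49  1.09  0.41  2.04 -2.38] 0.0
yaw-51 tilt100 [-0.33  0.77  0.78  0.66  2.36 -2.29] 0.0
yaw-51 tilt110 [-0.37  0.93  0.61  0.85  2.5  -2.16] 0.0
yaw-90 tilt0 [ 0.47  0.65  1.18 -0.69  1.7  -1.05] 0.0
yaw-90 tilt30 [ 0.28  0.43  1.21 -0.25  1.57 -1.28] 0.0
yaw-90 tilt60 [-0.04  0.34  1.26  0.26  1.56 -1.62] 0.0
yaw-90 tilt80 [-0.27  0.37  1.24  0.59  1.69 -1.82] 0.0
yaw-90 tilt100 [-0.46  0.49  1.21  0.87  1.86 -1.96] 0.0
yaw-90 tilt110 [-0.54  0.57  1.2   1.    1.95 -2.  ] 0.0
yaw-120 tilt0 [ 0.31  1.13  0.34 -0.63  2.2  -0.98] 0.0
yaw-120 tilt30 [ 0.19  0.74  0.75 -0.2   1.82 -0.89] 0.0
yaw-120 tilt60 [-0.05  0.41  1.16  0.23  1.45 -1.12] 0.0
yaw-120 tilt80 [-0.28  0.
[... 1871 characters left out ...]
] 1.7839
yaw-150 tilt0 [ 0.14  1.15  0.23 -0.42  2.07 -0.62] 0.4453
yaw-150 tilt30 [ 0.05  1.04  0.23 -0.14  2.08 -0.53] 0.0263
yaw-150 tilt60 [-0.09  0.46  1.09  0.15  1.38 -0.62] 0.0
yaw-150 tilt80 [-0.24  0.2   1.47  0.47  1.06 -0.91] 0.0
yaw-150 tilt100 [-0.44  0.03  1.79  0.99  0.93 -1.43] 0.0
yaw-150 tilt110 [-0.54 -0.    1.93  1.28  0.98 -1.73] 0.0
yaw180 tilt0 [-0.09  1.12  0.23 -0.07  1.99 -0.13] 0.6448
yaw180 tilt30 [-0.1   1.03  0.23 -0.02  2.   -0.11] 0.1542
yaw180 tilt60 [-0.13  0.49  1.05  0.03  1.34 -0.13] 0.0
yaw180 tilt80 [-0.17  0.16  1.51  0.12  0.87 -0.22] 0.0
yaw180 tilt100 [-0.22 -0.1   1.91  0.46  0.42 -0.55] 0.0
yaw180 tilt110 [-0.25 -0.18  2.1   1.15  0.25 -1.25] 0.0
```

Run:
```python
from look import *
say(*tcp(POT,back=.1))
```

```text
clock 2.1 rot share total [ 0.367 -0.218 -0.519] deg 40.3 rows 4.693309241772826
shift share: now-axes [-0.606 -0.307  0.773] after-axes [-0.254 -0.2    0.977] mm 257.29999999999995
```

Emit:
jog_arm([
  {"x": 0, "y": 0, "z": 0, "ax": 0.073, "ay": -0.044, "az": -0.104},
  {"x": 0, "y": 0, "z": 0, "ax": 0.073, "ay": -0.044, "az": -0.104},
  {"x": 0, "y": 0, "z": 0, "ax": 0.073, "ay": -0.044, "az": -0.104},
  {"x": 0, "y": 0, "z": 0, "ax": 0.073, "ay": -0.044, "az": -0.104},
  {"x": 0, "y": 0, "z": 0, "ax": 0.073, "ay": -0.044, "az": -0.104},
  {"x": -0.036, "y": -0.029, "z": 0.14, "ax": 0, "ay": 0, "az": 0},
  {"x": -0.036, "y": -0.029, "z": 0.14, "ax": 0, "ay": 0, "az": 0},
  {"x": -0.036, "y": -0.029, "z": 0.14, "ax": 0, "ay": 0, "az": 0},
  {"x": -0.036, "y": -0.029, "z": 0.14, "ax": 0, "ay": 0, "az": 0},
  {"x": -0.036, "y": -0.029, "z": 0.14, "ax": 0, "ay": 0, "az": 0},
  {"x": -0.036, "y": -0.029, "z": 0.14, "ax": 0, "ay": 0, "az": 0},
  {"x": -0.036, "y": -0.029, "z": 0.14, "ax": 0, "ay": 0, "az": 0},
  {"x": 0, "y": 0, "z": 0, "ax": 0, "ay": 0, "az": 0},
])

```text
clock: 3.4
position: [0.3896, 0.3836, 0.1512]
ee_rot: [-0.885, 2.542, -1.044]
contact_force: [0.3, 1.3, 0.9]
width: 0.0859
grip_force: 0.0
```

Run:
```python
from look import *
say(*tcp(POT,back=0))
im=cams.grab_frame("wrist");p=cams.camera_params("wrist")
Rz=potR().as_matrix()
for X in LUG@Rz.T+POT:
    cv2.circle(im,tuple(int(v) for v in proj("wrist",X,p)[0]),2,(0,255,0),-1)
cv2.polylines(im,[proj("wrist",C(.092,.062)@Rz.T+POT,p).astype(np.int32)],True,(0,0,255))
cv2.imwrite("pics/w1.png",im);print(r.observe()["joints"].round(2))
```

```text
clock 3.4 rot share total [ 0.005 -0.003 -0.008] deg 0.6 rows 0.06854153755547485
shift share: now-axes [-0.004  0.008  0.381] after-axes [-0.003  0.01   0.381] mm 95.3
[ 1.01  0.55  1.54 -0.74  1.42 -0.97]
```

View pics/w1.png

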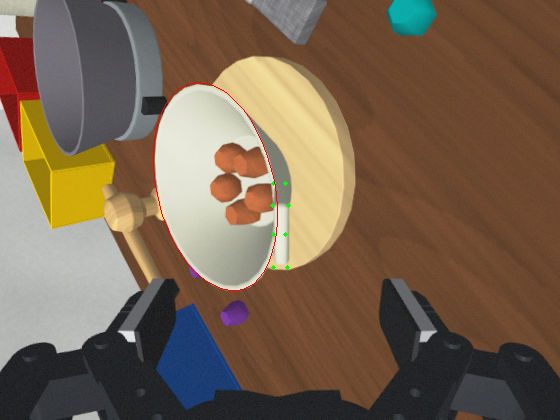

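The rim overlay sits on the bowl, and the lug is edge-on at (281,235), midway between the fingers. I'll advance and pinch it.

Emit:
jog_arm([
  {"x": -0.001, "y": 0.002, "z": 0.095, "ax": 0.005, "ay": -0.003, "az": -0.008},
  {"x": -0.001, "y": 0.002, "z": 0.095, "ax": 0, "ay": 0, "az": 0},
  {"x": -0.001, "y": 0.002, "z": 0.095, "ax": 0, "ay": 0, "az": 0},
  {"x": 0, "y": 0.002, "z": 0.095, "ax": 0, "ay": 0, "az": 0},
  {"x": 0, "y": 0, "z": 0, "ax": 0, "ay": 0, "az": 0},
  {"x": 0, "y": 0, "z": 0, "ax": 0, "ay": 0, "az": 0},
])

```text
clock: 4.05
position: [0.4299, 0.3371, 0.0858]
ee_rot: [-0.9, 2.529, -1.047]
contact_force: [-0.5, 0.5, -0.1]
width: 0.0854
grip_force: 0.0
```

Emit:
jog_arm([
  {"x": 0, "y": 0, "z": 0, "ax": 0, "ay": 0, "az": 0},
  {"x": 0, "y": 0, "z": 0, "ax": 0, "ay": 0, "az": 0},
  {"x": 0, "y": 0, "z": 0, "ax": 0, "ay": 0, "az": 0},
  {"x": 0, "y": 0, "z": 0, "ax": 0, "ay": 0, "az": 0},
  {"x": 0, "y": 0, "z": 0, "ax": 0, "ay": 0, "az": 0},
  {"x": 0, "y": 0, "z": 0, "ax": 0, "ay": 0, "az": 0},
  {"x": 0, "y": 0, "z": 0, "ax": 0, "ay": 0, "az": 0},
  {"x": 0, "y": 0, "z": 0, "ax": 0, "ay": 0, "az": 0},
  {"x": 0, "y": 0, "z": 0, "ax": 0, "ay": 0, "az": 0},
  {"x": 0, "y": 0, "z": 0, "ax": 0, "ay": 0, "az": 0},
  {"x": 0, "y": 0, "z": 0, "ax": 0, "ay": 0, "az": 0},
  {"x": 0, "y": 0, "z": 0, "ax": 0, "ay": 0, "az": 0},
], claw=1, squeeze=80)

```text
clock: 5.25
position: [0.4302, 0.3365, 0.0852]
ee_rot: [-0.903, 2.528, -1.049]
contact_force: [-2.9, 0.3, 4.9]
width: 0.0081
grip_force: 78.9
```

Run:
```python
from look import *
s=r.observe();print(s["position"],s["ee_rot"],s["contact_force"],s["width"],s["grip_force"])
say(*tcp(POT));say(*tcp(POT+[0,0,.13]));
lip=np.array([.587,-.015,.195]);pot=lip-potR(0,-np.pi/2).apply([.092,0,.062]);print(pot)
say(*tcp(pot,0,-np.pi/2))
```

```text
[0.43019212 0.33647731 0.08521357] [-0.90270847  2.52764526 -1.04933717] [-2.92140623  0.32812511  4.89952561] 0.00810377422537223 78.85784983634949
clock 5.25 rot share total [-0.002  0.005  0.004] deg 0.4 rows 0.04664600180111305
shift share: now-axes [ 0.005 -0.001  0.018] after-axes [ 0.005 -0.001  0.019] mm 4.8
clock 5.25 rot share total [-0.002  0.005  0.004] deg 0.4 rows 0.04664600180111305
shift share: now-axes [ 0.005 -0.369 -0.348] after-axes [ 0.005 -0.368 -0.349] mm 126.9
[0.587 0.077 0.133]
clock 5.25 rot share total [-0.001  0.465  0.462] deg 39.3 rows 4.578629763114352
shift share: now-axes [-0.07  -0.954  0.327] after-axes [-0.627 -0.779  0.149] mm 252.7
```

Emit:
jog_arm([
  {"x": 0, "y": 0, "z": 0, "ax": 0, "ay": 0, "az": 0},
  {"x": 0, "y": -0.01, "z": -0.01, "ax": 0, "ay": 0, "az": 0},
  {"x": 0, "y": -0.02, "z": -0.02, "ax": 0, "ay": 0, "az": 0},
  {"x": 0, "y": -0.03, "z": -0.03, "ax": 0, "ay": 0, "az": 0},
  {"x": 0, "y": -0.04, "z": -0.04, "ax": 0, "ay": 0, "az": 0},
  {"x": 0, "y": -0.05, "z": -0.05, "ax": 0, "ay": 0, "az": 0},
  {"x": 0, "y": -0.05, "z": -0.05, "ax": 0, "ay": 0, "az": 0},
  {"x": 0, "y": -0.05, "z": -0.05, "ax": 0, "ay": 0, "az": 0},
  {"x": 0, "y": -0.05, "z": -0.05, "ax": 0, "ay": 0, "az": 0},
  {"x": 0, "y": -0.04, "z": -0.04, "ax": 0, "ay": 0, "az": 0},
  {"x": 0, "y": -0.02, "z": -0.02, "ax": 0, "ay": 0, "az": 0},
  {"x": 0, "y": -0.01, "z": -0.01, "ax": 0, "ay": 0, "az": 0},
  {"x": 0, "y": 0, "z": 0, "ax": 0, "ay": 0, "az": 0},
], squeeze=110)

```text
clock: 6.55
position: [0.4299, 0.3364, 0.2157]
ee_rot: [-0.903, 2.528, -1.05]
contact_force: [-0.4, -0.1, -7.0]
width: 0.0075
grip_force: 107.5
```

Run:
```python
from look import *
s=r.observe();print(s["contact_force"],s["moment"],s["width"],s["grip_force"])
lip=np.array([.587,-.015,.195]);pot=lip-potR(0,-np.pi/2).apply([.092,0,.062])
R1,p1=tcp(pot,0,-np.pi/2);say(R1,p1)
# constant-twist turn rows about the lip: per row 6 deg about tool -x
k=G.inv().apply(np.array([.092,0,.062])-LP)-[0,0,.019];print("lip in tool",k)
for a in(4,6):
    Q=R.from_euler('x',-a,degrees=True);print(a,"deg: ax",-a/60,"shift",((k-Q.apply(k))/.25).round(4))
im=cams.grab_frame("scene");cv2.imwrite("pics/s2.png",im)
```

```text
[-0.37108786 -0.13106692 -6.95816286] [ 1.39309368  1.09313009 -0.02280931] 0.007455788249973321 107.4907386302948
clock 6.55 rot share total [-0.002  0.464  0.463] deg 39.3 rows 4.577769028783845
shift share: now-axes [-0.071 -0.585  0.695] after-axes [-0.628 -0.409  0.518] mm 227.8
lip in tool [ 0.         -0.13152157  0.13373531]
4 deg: ax -0.06666666666666667 shift [ 0.     -0.0386 -0.0354]
6 deg: ax -0.1 shift [ 0.     -0.0588 -0.0521]
```

View pics/s2.png

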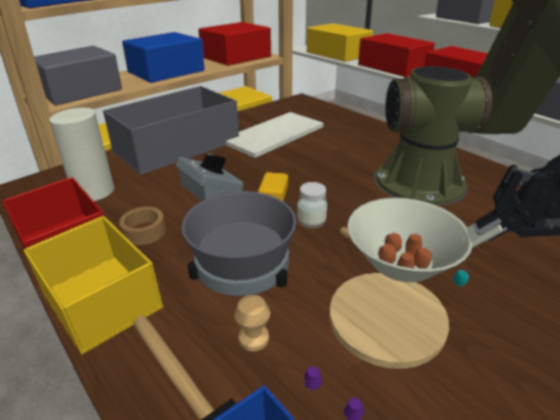

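The bowl hangs level at (408,240) with its pieces inside, and the bat is free at (389,318). Next I'll turn it and carry it beside the tub.

Emit:
jog_arm([
  {"x": 0, "y": 0, "z": 0, "ax": 0, "ay": 0.03, "az": 0.03},
  {"x": 0, "y": 0, "z": 0, "ax": 0, "ay": 0.05, "az": 0.05},
  {"x": 0, "y": 0, "z": 0, "ax": 0, "ay": 0.07, "az": 0.07},
  {"x": 0, "y": 0, "z": 0, "ax": 0, "ay": 0.074, "az": 0.073},
  {"x": 0, "y": 0, "z": 0, "ax": 0, "ay": 0.07, "az": 0.07},
  {"x": 0, "y": 0, "z": 0, "ax": 0, "ay": 0.07, "az": 0.07},
  {"x": 0, "y": 0, "z": 0, "ax": 0, "ay": 0.06, "az": 0.06},
  {"x": 0, "y": 0, "z": 0, "ax": 0, "ay": 0.04, "az": 0.04},
  {"x": -0.019, "y": -0.012, "z": 0.016, "ax": 0, "ay": 0, "az": 0},
  {"x": -0.044, "y": -0.029, "z": 0.036, "ax": 0, "ay": 0, "az": 0},
  {"x": -0.075, "y": -0.049, "z": 0.062, "ax": 0, "ay": 0, "az": 0},
  {"x": -0.088, "y": -0.057, "z": 0.073, "ax": 0, "ay": 0, "az": 0},
  {"x": -0.088, "y": -0.057, "z": 0.073, "ax": 0, "ay": 0, "az": 0},
  {"x": -0.088, "y": -0.057, "z": 0.073, "ax": 0, "ay": 0, "az": 0},
  {"x": -0.088, "y": -0.057, "z": 0.073, "ax": 0, "ay": 0, "az": 0},
  {"x": -0.075, "y": -0.049, "z": 0.062, "ax": 0, "ay": 0, "az": 0},
  {"x": -0.044, "y": -0.029, "z": 0.036, "ax": 0, "ay": 0, "az": 0},
  {"x": -0.019, "y": -0.012, "z": 0.016, "ax": 0, "ay": 0, "az": 0},
  {"x": 0, "y": 0, "z": 0, "ax": 0, "ay": 0, "az": 0},
])

```text
clock: 8.5
position: [0.587, 0.1719, 0.1961]
ee_rot: [0.001, 2.901, -1.204]
contact_force: [-0.5, 0.8, -6.6]
width: 0.0076
grip_force: 107.6
```

Run:
```python
from look import *
lip=np.array([.587,-.015,.195]);pot=lip-potR(0,-np.pi/2).apply([.092,0,.062])
say(*tcp(pot,0,-np.pi/2));s=r.observe();print(s["position"],s["ee_rot"])
L=links();q=s["joints"];print(q.round(2))
for tl in range(0,116,10):
    a=np.radians(tl);l=lip.copy();l[2]-=.055 if tl>60 else 0
    q,e=ik(*tcp(l-potR(a,-np.pi/2).apply([.092,0,.062]),a,-np.pi/2),q,L);print(tl,q.round(2),round(e,4))
b=cams.grab_frame("top");cv2.imwrite("pics/t2.png",np.hstack([b[120:280,60:360]]))
```

```text
clock 8.5 rot share total [-0.002  0.    -0.   ] deg 0.1 rows 0.011367676441470086
shift share: now-axes [-0.     0.001 -0.003] after-axes [-0.     0.001 -0.003] mm 0.8
[0.5869851  0.17190971 0.19612608] [ 6.53907272e-04  2.90121762e+00 -1.20449741e+00]
[ 0.48  0.69  1.21 -0.68  1.66 -1.01]
0 [ 0.48  0.68  1.21 -0.68  1.66 -1.01] 0.0
10 [ 0.43  0.59  1.21 -0.55  1.61 -1.09] 0.0
20 [ 0.37  0.51  1.22 -0.41  1.58 -1.18] 0.0
30 [ 0.28  0.44  1.22 -0.25  1.56 -1.27] 0.0
40 [ 0.19  0.38  1.22 -0.09  1.56 -1.38] 0.0
50 [ 0.08  0.35  1.22  0.09  1.57 -1.49] 0.0
60 [-0.04  0.33  1.21  0.26  1.61 -1.6 ] 0.0
70 [-0.16  0.35  1.31  0.43  1.56 -1.75] 0.0
80 [-0.27  0.38  1.3   0.59  1.63 -1.85] 0.0
90 [-0.37  0.44  1.28  0.73  1.72 -1.94] 0.0
100 [-0.46  0.51  1.26  0.86  1.82 -2.01] 0.0
110 [-0.53  0.59  1.24  0.98  1.91 -2.06] 0.0
```

View pics/t2.png

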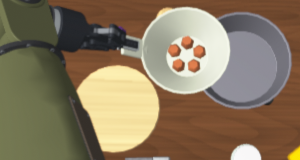

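The bowl is level beside the tub rim, holding five pieces, with its lip over the tub. I'll tip it to 60 degrees about the lip, then lower it.

Emit:
jog_arm([
  {"x": 0, "y": -0.0292, "z": -0.0268, "ax": -0.05, "ay": 0, "az": 0},
  {"x": 0, "y": -0.0588, "z": -0.0521, "ax": -0.1, "ay": 0, "az": 0},
  {"x": 0, "y": -0.0588, "z": -0.0521, "ax": -0.1, "ay": 0, "az": 0},
  {"x": 0, "y": -0.0588, "z": -0.0521, "ax": -0.1, "ay": 0, "az": 0},
  {"x": 0, "y": -0.0588, "z": -0.0521, "ax": -0.1, "ay": 0, "az": 0},
  {"x": 0, "y": -0.0588, "z": -0.0521, "ax": -0.1, "ay": 0, "az": 0},
  {"x": 0, "y": -0.0588, "z": -0.0521, "ax": -0.1, "ay": 0, "az": 0},
  {"x": 0, "y": -0.0588, "z": -0.0521, "ax": -0.1, "ay": 0, "az": 0},
  {"x": 0, "y": -0.0588, "z": -0.0521, "ax": -0.1, "ay": 0, "az": 0},
  {"x": 0, "y": -0.0588, "z": -0.0521, "ax": -0.1, "ay": 0, "az": 0},
  {"x": 0, "y": -0.0292, "z": -0.0268, "ax": -0.05, "ay": 0, "az": 0},
  {"x": 0, "y": 0, "z": 0, "ax": 0, "ay": 0, "az": 0},
  {"x": 0, "y": -0.014, "z": 0.053, "ax": 0, "ay": 0, "az": 0},
  {"x": 0, "y": -0.014, "z": 0.053, "ax": 0, "ay": 0, "az": 0},
  {"x": 0, "y": -0.014, "z": 0.053, "ax": 0, "ay": 0, "az": 0},
  {"x": 0, "y": -0.014, "z": 0.053, "ax": 0, "ay": 0, "az": 0},
  {"x": 0, "y": 0, "z": 0, "ax": 0, "ay": 0, "az": 0},
])

```text
clock: 10.25
position: [0.5861, 0.0778, 0.3005]
ee_rot: [0.0, -3.111, -0.407]
contact_force: [0.3, 0.2, -6.2]
width: 0.0078
grip_force: 107.8
```

Run:
```python
from look import *
a=np.radians(60);lip=np.array([.587,-.015,.14]);s=r.observe()
say(*tcp(lip-potR(a,-np.pi/2).apply([.092,0,.062]),a,-np.pi/2));print(s["position"],s["contact_force"],s["width"])
im=cams.grab_frame("scene");b=cams.grab_frame("top");cv2.imwrite("pics/p3.png",np.hstack([im[120:350,140:420],b[90:320,140:420]]))
```

```text
clock 10.25 rot share total [-0.002 -0.003 -0.   ] deg 0.2 rows 0.02625751589904096
shift share: now-axes [-0.003  0.001 -0.011] after-axes [-0.003  0.001 -0.011] mm 2.9
[0.58612935 0.07784853 0.30048716] [ 0.29300824  0.22912677 -6.15453794] 0.007831310981990813
```

View pics/p3.png

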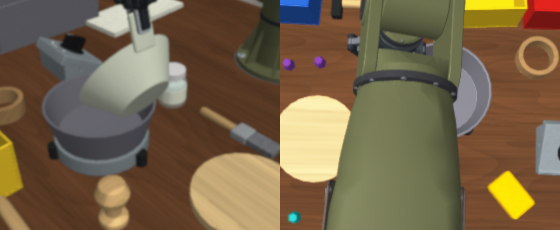

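The lip is inside the tub's outline and nothing has spilled. I'll tip on to about 112 degrees.

Emit:
jog_arm([
  {"x": 0, "y": -0.0386, "z": -0.0354, "ax": -0.0667, "ay": 0, "az": 0},
  {"x": 0, "y": -0.0386, "z": -0.0354, "ax": -0.0667, "ay": 0, "az": 0},
  {"x": 0, "y": -0.0386, "z": -0.0354, "ax": -0.0667, "ay": 0, "az": 0},
  {"x": 0, "y": -0.0386, "z": -0.0354, "ax": -0.0667, "ay": 0, "az": 0},
  {"x": 0, "y": -0.0386, "z": -0.0354, "ax": -0.0667, "ay": 0, "az": 0},
  {"x": 0, "y": -0.0386, "z": -0.0354, "ax": -0.0667, "ay": 0, "az": 0},
  {"x": 0, "y": -0.0386, "z": -0.0354, "ax": -0.0667, "ay": 0, "az": 0},
  {"x": 0, "y": -0.0386, "z": -0.0354, "ax": -0.0667, "ay": 0, "az": 0},
  {"x": 0, "y": -0.0386, "z": -0.0354, "ax": -0.0667, "ay": 0, "az": 0},
  {"x": 0, "y": -0.0386, "z": -0.0354, "ax": -0.0667, "ay": 0, "az": 0},
  {"x": 0, "y": -0.0386, "z": -0.0354, "ax": -0.0667, "ay": 0, "az": 0},
  {"x": 0, "y": -0.0386, "z": -0.0354, "ax": -0.0667, "ay": 0, "az": 0},
  {"x": 0, "y": -0.0386, "z": -0.0354, "ax": -0.0667, "ay": 0, "az": 0},
  {"x": 0, "y": 0, "z": 0, "ax": 0, "ay": 0, "az": 0},
  {"x": 0, "y": 0, "z": 0, "ax": 0, "ay": 0, "az": 0},
  {"x": 0, "y": 0, "z": 0, "ax": 0, "ay": 0, "az": 0},
  {"x": 0, "y": 0, "z": 0, "ax": 0, "ay": 0, "az": 0},
  {"x": 0, "y": 0, "z": 0, "ax": 0, "ay": 0, "az": 0},
  {"x": 0, "y": 0, "z": 0, "ax": 0, "ay": 0, "az": 0},
])

```text
clock: 12.25
position: [0.5868, -0.0864, 0.3141]
ee_rot: [-0.002, 2.62, 1.731]
contact_force: [-0.6, 0.0, -3.5]
width: 0.0077
grip_force: 108.7
```

Run:
```python
from look import *
s=r.observe();print(s["clock"],s["position"],s["contact_force"],s["width"],s["joints"].round(2))
im=cams.grab_frame("scene");w=cams.grab_frame("wrist");cv2.imwrite("pics/p4.png",np.hstack([im[120:350,140:420],cv2.resize(w,(307,230))]))
```

```text
12.25 [ 0.58684893 -0.08643642  0.31407326] [-0.57233276  0.02762699 -3.50771471] 0.007687453982567971 [-0.54  0.61  1.23  1.    1.93 -2.06]
```

View pics/p4.png

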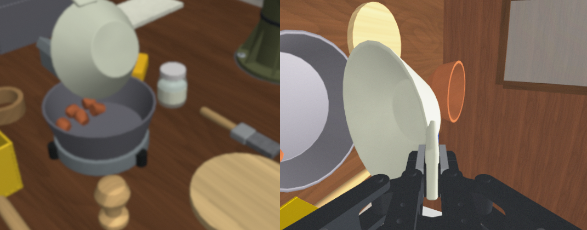

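The bowl is empty and the pieces are in the tub, with at least four visible at about (80,112). I'll raise it and untip.

Emit:
jog_arm([
  {"x": 0, "y": 0.055, "z": -0.0235, "ax": 0, "ay": 0, "az": 0},
  {"x": 0, "y": 0.055, "z": -0.0235, "ax": 0, "ay": 0, "az": 0},
  {"x": 0, "y": 0.055, "z": -0.0235, "ax": 0, "ay": 0, "az": 0},
  {"x": 0, "y": 0.055, "z": -0.0235, "ax": 0, "ay": 0, "az": 0},
  {"x": 0, "y": 0.036, "z": 0.038, "ax": 0.0667, "ay": 0, "az": 0},
  {"x": 0, "y": 0.053, "z": 0.0579, "ax": 0.1, "ay": 0, "az": 0},
  {"x": 0, "y": 0.053, "z": 0.0579, "ax": 0.1, "ay": 0, "az": 0},
  {"x": 0, "y": 0.053, "z": 0.0579, "ax": 0.1, "ay": 0, "az": 0},
  {"x": 0, "y": 0.053, "z": 0.0579, "ax": 0.1, "ay": 0, "az": 0},
  {"x": 0, "y": 0.053, "z": 0.0579, "ax": 0.1, "ay": 0, "az": 0},
  {"x": 0, "y": 0.053, "z": 0.0579, "ax": 0.1, "ay": 0, "az": 0},
  {"x": 0, "y": 0.053, "z": 0.0579, "ax": 0.1, "ay": 0, "az": 0},
  {"x": 0, "y": 0.053, "z": 0.0579, "ax": 0.1, "ay": 0, "az": 0},
])

```text
clock: 13.65
position: [0.5866, 0.0783, 0.3649]
ee_rot: [0.001, 3.112, 0.404]
contact_force: [0.3, -0.2, -5.2]
width: 0.0077
grip_force: 108.2
```

Emit:
jog_arm([
  {"x": 0, "y": 0.053, "z": 0.0579, "ax": 0.1, "ay": 0, "az": 0},
  {"x": 0, "y": 0.053, "z": 0.0579, "ax": 0.1, "ay": 0, "az": 0},
  {"x": 0, "y": 0.053, "z": 0.0579, "ax": 0.1, "ay": 0, "az": 0},
  {"x": 0, "y": 0.053, "z": 0.0579, "ax": 0.1, "ay": 0, "az": 0},
  {"x": 0, "y": 0.053, "z": 0.0579, "ax": 0.1, "ay": 0, "az": 0},
  {"x": 0, "y": 0.053, "z": 0.0579, "ax": 0.1, "ay": 0, "az": 0},
  {"x": 0, "y": 0.053, "z": 0.0579, "ax": 0.1, "ay": 0, "az": 0},
  {"x": 0, "y": 0.053, "z": 0.0579, "ax": 0.1, "ay": 0, "az": 0},
  {"x": 0, "y": 0.053, "z": 0.0579, "ax": 0.1, "ay": 0, "az": 0},
  {"x": 0, "y": 0.053, "z": 0.0579, "ax": 0.1, "ay": 0, "az": 0},
  {"x": 0, "y": 0, "z": 0, "ax": 0, "ay": 0, "az": 0},
])

```text
clock: 14.75
position: [0.5855, 0.1736, 0.1974]
ee_rot: [0.004, -2.896, 1.205]
contact_force: [-0.1, -0.2, -6.5]
width: 0.0078
grip_force: 108.5
```

Run:
```python
from look import *
s=r.observe();print(s["clock"],s["position"],s["contact_force"],s["width"])
R1=R.from_rotvec([-.9027,2.5276,-1.0493]);say(R1,[.4302,.3365,.2152])
b=cams.grab_frame("top");cv2.imwrite("pics/t5.png",cv2.resize(b[110:290,110:400],None,fx=2,fy=2))
print(par("top")["K"][0,0],atz("top",(176,229),.018),atz("scene",(389,318),.018))
```

```text
14.75 [0.58545832 0.17355664 0.19743129] [-0.11776206 -0.19784918 -6.54932239] 0.007777740187494767
clock 14.75 rot share total [ 0.    -0.469 -0.458] deg 39.3 rows 4.576910354301332
shift share: now-axes [ 0.621  0.412 -0.51 ] after-axes [ 0.067  0.583 -0.686] mm 225.8
422.1874924880211 [0.48110984 0.24768278 0.018     ] [0.49358938 0.26007764 0.018     ]
```

View pics/t5.png

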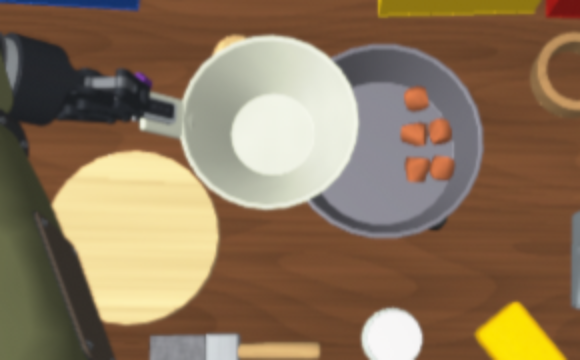

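All five pieces are in the tub at about (425,135) in the crop, and the bowl is empty. I'll carry it back.

Emit:
jog_arm([
  {"x": 0.019, "y": 0.012, "z": -0.015, "ax": 0, "ay": 0, "az": 0},
  {"x": 0.043, "y": 0.029, "z": -0.036, "ax": 0, "ay": 0, "az": 0},
  {"x": 0.075, "y": 0.049, "z": -0.061, "ax": 0, "ay": 0, "az": 0},
  {"x": 0.087, "y": 0.058, "z": -0.071, "ax": 0, "ay": 0, "az": 0},
  {"x": 0.087, "y": 0.058, "z": -0.071, "ax": 0, "ay": 0, "az": 0},
  {"x": 0.087, "y": 0.058, "z": -0.071, "ax": 0, "ay": 0, "az": 0},
  {"x": 0.087, "y": 0.058, "z": -0.071, "ax": 0, "ay": 0, "az": 0},
  {"x": 0.075, "y": 0.049, "z": -0.061, "ax": 0, "ay": 0, "az": 0},
  {"x": 0.043, "y": 0.029, "z": -0.036, "ax": 0, "ay": 0, "az": 0},
  {"x": 0.019, "y": 0.012, "z": -0.015, "ax": 0, "ay": 0, "az": 0},
  {"x": 0, "y": 0, "z": 0, "ax": 0, "ay": -0.03, "az": -0.029},
  {"x": 0, "y": 0, "z": 0, "ax": 0, "ay": -0.05, "az": -0.049},
  {"x": 0, "y": 0, "z": 0, "ax": 0, "ay": -0.07, "az": -0.068},
  {"x": 0, "y": 0, "z": 0, "ax": 0, "ay": -0.075, "az": -0.073},
  {"x": 0, "y": 0, "z": 0, "ax": 0, "ay": -0.075, "az": -0.073},
  {"x": 0, "y": 0, "z": 0, "ax": 0, "ay": -0.07, "az": -0.069},
  {"x": 0, "y": 0, "z": 0, "ax": 0, "ay": -0.06, "az": -0.058},
  {"x": 0, "y": 0, "z": 0, "ax": 0, "ay": -0.039, "az": -0.039},
  {"x": 0, "y": 0, "z": 0, "ax": 0, "ay": 0, "az": 0},
])

```text
clock: 16.7
position: [0.4315, 0.3338, 0.2186]
ee_rot: [-0.899, 2.522, -1.047]
contact_force: [-0.4, -0.6, -3.7]
width: 0.0074
grip_force: 108.6
```

Run:
```python
from look import *
s=r.observe();print(s["clock"],s["position"],s["ee_rot"],s["contact_force"])
say(R.from_rotvec([-.9027,2.5276,-1.0493]),[.4302,.3365,.0852])
# bowl tilt as seen: fit rim+foot in scene & top with tilt
ms={}
for c,roi in(("scene",(320,180,500,300)),("top",(90,160,215,275))):
    im=cams.grab_frame(c);cv2.imwrite("pics/x_%s.png"%c,im);h=cv2.cvtColor(im,cv2.COLOR_BGR2HSV)
    m=((h[...,1]<75)&(h[...,2]>95)).astype(np.uint8);k=np.zeros_like(m);x0,y0,x1,y1=roi;k[y0:y1,x0:x1]=1;m*=k
    m=cv2.morphologyEx(m,cv2.MORPH_OPEN,np.ones((3,3)));cn,_=cv2.findContours(m,0,cv2.CHAIN_APPROX_NONE);m[:]=0
    cv2.drawContours(m,[max(cn,key=cv2.contourArea)],-1,1,-1);ms[c]=m;print(m.sum())
def silt(c,q):
    m=np.zeros((420,560),np.uint8);A=(R.from_euler('z',q[3])*R.from_euler('yx',q[4:])).as_matrix()
    for S in(BOWL,LUG):
        cv2.fillConvexPoly(m,cv2.convexHull((proj(c,S@A.T+q[:3])*16).astype(np.float32)).astype(np.int32),1,cv2.LINE_8,4)
    return m
cost=lambda q:sum(1-(ms[c]&silt(c,q)).sum()/(ms[c]|silt(c,q)).sum() for c in ms)
x0=np.array([.491,.259,.148,YAW,0,0])
b=minimize(cost,x0,method="Nelder-Mead",options=dict(initial_simplex=x0+np.vstack([np.zeros(6),np.diag([.01,.01,.01,.1,.1,.1])]),xatol=1e-4,maxfev=1500))
print(b.x.round(4),b.fun)
```

```text
16.7 [0.43152859 0.33383078 0.21862251] [-0.89931155  2.52184859 -1.04733077] [-0.44022127 -0.56106176 -3.70899803]
clock 16.7 rot share total [-0.002  0.005 -0.003] deg 0.4 rows 0.04594367325318993
shift share: now-axes [0.001 0.387 0.367] after-axes [-0.002  0.386  0.368] mm 133.5
7990
7204
[ 0.4937  0.2556  0.1508 -0.8945 -0.0105 -0.0052] 0.14562544240272912
```

Emit:
jog_arm([
  {"x": 0, "y": 0.02, "z": 0.02, "ax": -0.002, "ay": 0.005, "az": -0.003},
  {"x": 0, "y": 0.045, "z": 0.045, "ax": 0, "ay": 0, "az": 0},
  {"x": 0, "y": 0.06, "z": 0.06, "ax": 0, "ay": 0, "az": 0},
  {"x": 0, "y": 0.06, "z": 0.06, "ax": 0, "ay": 0, "az": 0},
  {"x": 0, "y": 0.06, "z": 0.055, "ax": 0, "ay": 0, "az": 0},
  {"x": 0, "y": 0.04, "z": 0.035, "ax": 0, "ay": 0, "az": 0},
  {"x": 0, "y": 0.03, "z": 0.025, "ax": 0, "ay": 0, "az": 0},
  {"x": 0, "y": 0.02, "z": 0.015, "ax": 0, "ay": 0, "az": 0},
  {"x": 0, "y": 0.014, "z": 0.014, "ax": 0, "ay": 0, "az": 0},
  {"x": 0, "y": 0.011, "z": 0.011, "ax": 0, "ay": 0, "az": 0},
  {"x": 0, "y": 0, "z": 0, "ax": 0, "ay": 0, "az": 0},
  {"x": 0, "y": 0, "z": 0, "ax": 0, "ay": 0, "az": 0},
])

```text
clock: 18.0
position: [0.4297, 0.3376, 0.0949]
ee_rot: [-0.9, 2.528, -1.049]
contact_force: [-0.5, 0.5, -5.5]
width: 0.0074
grip_force: 108.7
```

Run:
```python
from look import *
say(R.from_rotvec([-.9027,2.5276,-1.0493]),[.4302,.3365,.0852]);s=r.observe();print(s["position"],s["contact_force"],s["moment"])
```

```text
clock 18.0 rot share total [-0.    -0.    -0.002] deg 0.1 rows 0.013385001587670396
shift share: now-axes [0.001 0.024 0.031] after-axes [0.001 0.024 0.031] mm 9.799999999999999
[0.42971957 0.33759457 0.09489665] [-0.48274617  0.5353982  -5.54266452] [ 1.03119613  0.85159788 -0.01034204]
```

Emit:
jog_arm([
  {"x": 0, "y": 0.0042, "z": 0.0046, "ax": 0, "ay": 0, "az": 0},
  {"x": 0, "y": 0.0042, "z": 0.0046, "ax": 0, "ay": 0, "az": 0},
  {"x": 0, "y": 0.0042, "z": 0.0046, "ax": 0, "ay": 0, "az": 0},
  {"x": 0, "y": 0.0042, "z": 0.0046, "ax": 0, "ay": 0, "az": 0},
  {"x": 0, "y": 0.0028, "z": 0.0028, "ax": 0, "ay": 0, "az": 0},
  {"x": 0, "y": 0, "z": 0, "ax": 0, "ay": 0, "az": 0},
  {"x": 0, "y": 0, "z": 0, "ax": 0, "ay": 0, "az": 0},
])

```text
clock: 18.7
position: [0.4298, 0.3373, 0.0873]
ee_rot: [-0.9, 2.528, -1.05]
contact_force: [0.2, 0.0, -5.5]
width: 0.0078
grip_force: 108.7
```

Emit:
jog_arm([
  {"x": 0, "y": 0.0028, "z": 0.0028, "ax": 0, "ay": 0, "az": 0},
  {"x": 0, "y": 0.0014, "z": 0.0014, "ax": 0, "ay": 0, "az": 0},
  {"x": 0, "y": 0, "z": 0, "ax": 0, "ay": 0, "az": 0},
  {"x": 0, "y": 0, "z": 0, "ax": 0, "ay": 0, "az": 0},
])

```text
clock: 19.1
position: [0.4298, 0.3373, 0.0859]
ee_rot: [-0.9, 2.528, -1.05]
contact_force: [0.1, 0.7, -3.3]
width: 0.0074
grip_force: 108.9
```

Emit:
jog_arm([
  {"x": 0, "y": 0.002, "z": 0.002, "ax": 0, "ay": 0, "az": 0},
  {"x": 0, "y": 0, "z": 0, "ax": 0, "ay": 0, "az": 0},
  {"x": 0, "y": 0, "z": 0, "ax": 0, "ay": 0, "az": 0},
])

```text
clock: 19.4
position: [0.4299, 0.3374, 0.0854]
ee_rot: [-0.9, 2.528, -1.049]
contact_force: [-1.5, 2.5, 0.8]
width: 0.0077
grip_force: 109.4
```

Emit:
jog_arm([
  {"x": 0, "y": 0.002, "z": 0.002, "ax": 0, "ay": 0, "az": 0},
  {"x": 0, "y": 0, "z": 0, "ax": 0, "ay": 0, "az": 0},
  {"x": 0, "y": 0, "z": 0, "ax": 0, "ay": 0, "az": 0},
])

```text
clock: 19.7
position: [0.4299, 0.3376, 0.0852]
ee_rot: [-0.9, 2.527, -1.049]
contact_force: [-5.1, 1.6, 6.2]
width: 0.0076
grip_force: 110.7
```

The bowl has touched down on the bat. I'll let go and back off along the lug.

Emit:
jog_arm([
  {"x": 0, "y": 0, "z": 0, "ax": 0, "ay": 0, "az": 0},
  {"x": 0, "y": 0, "z": 0, "ax": 0, "ay": 0, "az": 0},
  {"x": 0, "y": 0, "z": 0, "ax": 0, "ay": 0, "az": 0},
  {"x": 0, "y": 0, "z": 0, "ax": 0, "ay": 0, "az": 0},
  {"x": 0, "y": 0, "z": 0, "ax": 0, "ay": 0, "az": 0},
  {"x": 0, "y": 0, "z": 0, "ax": 0, "ay": 0, "az": 0},
  {"x": 0, "y": 0, "z": 0, "ax": 0, "ay": 0, "az": 0},
  {"x": 0, "y": 0, "z": 0, "ax": 0, "ay": 0, "az": 0},
  {"x": 0, "y": 0, "z": -0.05, "ax": 0, "ay": 0, "az": 0},
  {"x": 0, "y": 0, "z": -0.1, "ax": 0, "ay": 0, "az": 0},
  {"x": 0, "y": 0, "z": -0.15, "ax": 0, "ay": 0, "az": 0},
  {"x": 0, "y": 0, "z": -0.15, "ax": 0, "ay": 0, "az": 0},
  {"x": 0, "y": 0, "z": -0.15, "ax": 0, "ay": 0, "az": 0},
  {"x": 0, "y": 0, "z": 0, "ax": 0, "ay": 0, "az": 0},
], claw=-1, squeeze=60)

```text
clock: 21.1
position: [0.3609, 0.4228, 0.1943]
ee_rot: [-0.9, 2.525, -1.041]
contact_force: [1.1, -0.1, -1.0]
width: 0.0856
grip_force: 0.0
```

Run:
```python
from look import *
s=r.observe();print(s["clock"],s["position"],s["joints"].round(2),s["width"])
a=cams.grab_frame("scene");b=cams.grab_frame("top");cv2.imwrite("pics/s6.png",a);cv2.imwrite("pics/t6.png",b)
ms={}
for c,im,roi in(("scene",a,(320,250,490,350)),("top",b,(100,170,215,270))):
    h=cv2.cvtColor(im,cv2.COLOR_BGR2HSV);m=((h[...,1]<75)&(h[...,2]>95)).astype(np.uint8);k=np.zeros_like(m);x0,y0,x1,y1=roi;k[y0:y1,x0:x1]=1;m*=k
    m=cv2.morphologyEx(m,cv2.MORPH_OPEN,np.ones((3,3)));cn,_=cv2.findContours(m,0,cv2.CHAIN_APPROX_NONE);m[:]=0
    cv2.drawContours(m,[max(cn,key=cv2.contourArea)],-1,1,-1);ms[c]=m;print(m.sum())
cost=lambda q:sum(1-(ms[c]&sil(c,q)).sum()/(ms[c]|sil(c,q)).sum() for c in ms)
x0=np.r_[POT,YAW];b2=minimize(cost,x0,method="Nelder-Mead",options=dict(initial_simplex=x0+np.vstack([np.zeros(4),np.diag([.01,.01,.01,.1])]),xatol=1e-4));print(b2.x.round(4),b2.fun)
# console model vs top picture: marks / panel corners
W=np.radians(30);ux=np.array([np.cos(W),0,np.sin(W)]);nn=np.array([-np.sin(W),0,np.cos(W)])
for l in("console","selector_grip"):
    for c in("scene","top"):print(l,c,[(d["xyz"].round(4) if hasattr(d["xyz"],'round') else np.round(d["xyz"],4),round(d["confidence"],2)) for d in cams.boxes_of(l,c)][:1])
z=np.vstack([cv2.resize(a[140:215,165:265],(400,300),interpolation=2),cv2.resize(a[240:367,320:490],(400,300))]);y=np.vstack([cv2.resize(b[203:272,388:480],(400,300),interpolation=2),cv2.resize(b[160:260,95:228],(400,300))])
cv2.imwrite("pics/c6.png",np.hstack([z,y]))
```

```text
21.1 [0.36086599 0.42281392 0.1942716 ] [ 1.09  0.53  1.46 -0.71  1.53 -1.  ] 0.0855724522459707
7819
5570
[ 0.4912  0.2597  0.0186 -0.8867] 0.06318025989209974
console scene [(array([ 0.4979, -0.3245,  0.0589]), 0.73)]
console top [(array([ 0.4672, -0.3423,  0.0661]), 0.56)]
selector_grip scene [(array([ 0.4581, -0.3408,  0.0713]), 0.57)]
selector_grip top [(array([ 0.3561, -0.217 ,  0.0368]), 0.7)]
```

View pics/c6.png

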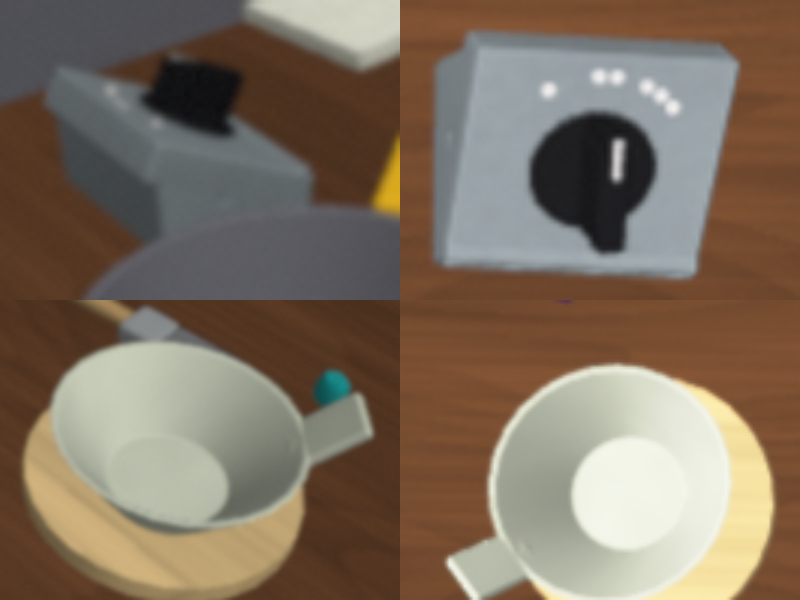

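The bowl stands empty in its original spot on the bat. The selector's white line, at (218,160) in the crop, points near uphill. Next I'll localise the selector axis and plan the look pose numerically.

```bash
cat >> look.py <<'E'
W=np.pi/6
def panel(yaw):return R.from_euler('z',yaw)*R.from_euler('y',-W)  # x uphill, z normal
def blobs(im,roi,lo=190,amin=2,amax=400):
    g=im.min(2).astype(np.uint8);m=(g>lo).astype(np.uint8);k=np.zeros_like(m);k[roi[1]:roi[3],roi[0]:roi[2]]=1
    n,_,st,ce=cv2.connectedComponentsWithStats(m*k);return [(ce[i].round(1).tolist(),st[i].tolist()[2:]) for i in range(1,n) if amin<=st[i,4]<=amax]
def sel_tcp(A,yaw,ang,h,half):  # A axis foot on panel, h TCP height above panel, tool x along bar (or against)
    P_=panel(yaw);Rt=P_*R.from_euler('z',.6-ang+(np.pi if half else 0))*R.from_euler('x',np.pi)
    return Rt,A+P_.apply([0,0,h])
E
python3 - <<'E'
from look import *
b=cv2.imread("pics/t6.png");a=cv2.imread("pics/s6.png")
d=[np.array([388+.23*x,203+.23*y]) for x,y in((149,90),(208,76),(260,96))]
obs=np.concatenate(d)
def f(v):
    A=v[:3];P_=panel(v[3]);M=[A+P_.apply([v[4]*np.cos(t),v[4]*np.sin(t),0]) for t in(.6,0,-.6)]
    return np.r_[(proj("top",np.array(M)).ravel()-obs),((A+P_.apply([0,0,.025]))-[.456,-.343,.071])*100]
s=least_squares(f,[.46,-.343,.05,0,.05]);print(s.x.round(4),s.fun.round(2))
A=s.x[:3];yaw=s.x[3];P_=panel(yaw)
# white line on bar top (40 mm): point at 219,138 and 216,182 in crop
o=A+P_.apply([0,0,.04]);N=P_.apply([0,0,1])
pp=[]
for x,y in((219,138),(216,182)):
    c,dd=ray("top",(388+.23*x,203+.23*y));pp.append(P_.inv().apply(c+dd*(N@(o-c))/(N@dd)-o))
print("line in panel",np.round(pp,4))
st=r.observe();L=links()
for half in(0,1):
    q=st["joints"].copy();q[0]=-.6
    for nm,(ang,h) in dict(look=(.6,.16),g=(.6,.012),g3=(.6,.012),t=(1.2,.012),t2=(1.3,.012),l0=(0,.16)).items():
        q,e=ik(*sel_tcp(A,yaw,ang,h,half),q,L);print(half,nm,q.round(2),round(e,4))
    R1,p1=sel_tcp(A,yaw,.6,.16,half);say(R1,p1)
E
```

```text
[ 0.4606 -0.3548  0.0526 -0.0524  0.0522] [ 0.   -0.37 -0.1   0.1  -0.16  0.1  -0.79 -1.11  0.33]
line in panel [[ 0.034   0.0033 -0.    ]
 [ 0.0096 -0.0001 -0.    ]]
0 look [-1.01  0.11  1.93  0.57  0.87  0.29] 0.0
0 g [-0.88  0.43  1.88  0.73  0.59  0.17] 0.0
0 g3 [-0.88  0.43  1.88  0.73  0.59  0.17] 0.0
0 t [-0.88  0.43  1.88  0.73  0.59  0.77] 0.0
0 t2 [-0.88  0.43  1.88  0.73  0.59  0.87] 0.0
0 l0 [-1.01  0.11  1.93  0.57  0.87 -0.31] 0.0
clock 21.4 rot share total [ 0.215 -0.624 -2.083] deg 131.1 rows 15.264446060149393
shift share: now-axes [ 1.889 -1.719  1.718] after-axes [0.206 3.069 0.111] mm 769.5
1 look [-0.93  0.11  1.9   0.36  0.84 -2.55] 0.1617
1 g [-0.81  0.42  1.85  0.4   0.56 -2.55] 0.1655
1 g3 [-0.81  0.42  1.85  0.4   0.56 -2.55] 0.1655
1 t [-0.88  0.43  1.88  0.73  0.59 -2.37] 0.0
1 t2 [-0.88  0.43  1.88  0.73  0.59 -2.27] 0.0
1 l0 [-0.77  0.06  1.98 -0.1   0.63 -2.55] 0.4451
clock 21.4 rot share total [-0.52  -0.179  0.827] deg 59.6 rows 6.934772632167365
shift share: now-axes [ 1.889 -1.719  1.718] after-axes [-0.206 -3.069  0.111] mm 769.5
```

Run:
```python
from look import *
from scipy.spatial.transform import Slerp
s=r.observe();L=links();A=np.array([.4606,-.3548,.0526]);yaw=-.0524
R1,p1=sel_tcp(A,yaw,.6,.16,0);R0=R.from_rotvec(s["ee_rot"]);p0=s["position"]
n=24;S=Slerp([0,1],R.concatenate([R0,R1]));q=s["joints"];T=np.linspace(0,1,n+1);Rp,pp=R0,p0;print(p1)
for t in T[1:]:
    u=t+.0*t;p=p0+(p1-p0)*u+np.sin(np.pi*u)*np.array([.12,0,.14]);Rt=S(u)
    q2,e=ik(Rt,p,q,L);v=np.abs(q2-q).max()*10;q=q2
    d=np.r_[Rp.inv().apply(p-pp)/.25,(Rp.inv()*Rt).as_rotvec()/np.radians(60)]
    print(d.round(3).tolist(),q.round(2),"v",v.round(2),"e",round(e,3),p.round(2));Rp,pp=Rt,p
```

```text
[ 0.38070981 -0.35060992  0.19116406]
[0.03, -0.151, 0.048, 0.009, -0.026, -0.087] [ 1.04  0.46  1.53 -0.75  1.48 -1.12] v 1.22 e 0.0 [0.38 0.39 0.21]
[0.046, -0.146, 0.049, 0.009, -0.026, -0.087] [ 0.99  0.39  1.6  -0.79  1.44 -1.25] v 1.28 e 0.0 [0.4  0.35 0.23]
[0.061, -0.138, 0.049, 0.009, -0.026, -0.087] [ 0.93  0.31  1.66 -0.82  1.39 -1.38] v 1.34 e 0.0 [0.41 0.32 0.24]
[0.076, -0.127, 0.05, 0.009, -0.026, -0.087] [ 0.88  0.24  1.71 -0.84  1.34 -1.52] v 1.4 e 0.0 [0.43 0.29 0.26]
[0.09, -0.113, 0.05, 0.009, -0.026, -0.087] [ 0.81  0.17  1.76 -0.86  1.28 -1.67] v 1.47 e 0.0 [0.44 0.26 0.28]
[0.102, -0.096, 0.049, 0.009, -0.026, -0.087] [ 0.74  0.11  1.8  -0.87  1.22 -1.82] v 1.54 e 0.0 [0.45 0.23 0.29]
[0.112, -0.077, 0.049, 0.009, -0.026, -0.087] [ 0.67  0.05  1.83 -0.86  1.15 -1.98] v 1.62 e 0.0 [0.46 0.19 0.3 ]
[0.119, -0.056, 0.047, 0.009, -0.026, -0.087] [ 0.58 -0.01  1.87 -0.85  1.08 -2.16] v 1.72 e 0.0 [0.47 0.16 0.31]
[0.123, -0.034, 0.046, 0.009, -0.026, -0.087] [ 0.5  -0.07  1.9  -0.82  1.   -2.34] v 1.84 e 0.0 [0.48 0.13 0.32]
[0.124, -0.011, 0.044, 0.009, -0.026, -0.
[... 1016 characters left out ...]
142, 0.033, 0.009, -0.026, -0.087] [-0.31 -0.21  2.24 -1.04  0.31 -2.55] v 0.87 e 1.047 [ 0.45 -0.19  0.28]
[-0.007, 0.146, 0.033, 0.009, -0.026, -0.087] [-0.39 -0.19  2.25 -1.04  0.26 -2.55] v 0.85 e 1.187 [ 0.44 -0.22  0.26]
[-0.025, 0.148, 0.033, 0.009, -0.026, -0.087] [-0.47 -0.16  2.25 -1.04  0.22 -2.55] v 0.81 e 1.33 [ 0.42 -0.25  0.24]
[-0.042, 0.146, 0.034, 0.009, -0.026, -0.087] [-0.55 -0.11  2.24 -1.04  0.19 -2.55] v 0.77 e 1.476 [ 0.41 -0.29  0.23]
[-0.058, 0.143, 0.035, 0.009, -0.026, -0.087] [-0.63 -0.06  2.23 -1.04  0.17 -2.55] v 0.73 e 1.623 [ 0.4  -0.32  0.21]
[-0.071, 0.138, 0.036, 0.009, -0.026, -0.087] [-0.69 -0.01  2.21 -1.04  0.15 -2.55] v 0.7 e 1.772 [ 0.38 -0.35  0.19]
```

Run:
```python
from look import *
s=r.observe();L=links();A=np.array([.4606,-.3548,.0526]);yaw=-.0524
q0=s["joints"];q1,e=ik(*sel_tcp(A,yaw,.6,.16,0),np.array([-1,.1,1.9,.57,.87,.29]),L);print(e)
n=32;Rp,pp=fk(q0,L);print(pp-s["position"])
for i in range(1,n+1):
    t=i/n;t=t-.0*np.sin(2*np.pi*t);q=q0+(q1-q0)*t+np.sin(np.pi*t)*np.array([0,-.25,-.1,0,.35,0])
    Rt,p=fk(q,L);d=np.r_[Rp.inv().apply(p-pp)/.25,(Rp.inv()*Rt).as_rotvec()/np.radians(60)]
    print(i,d.round(3).tolist(),p.round(2),np.linalg.norm(d[:3]).round(3),np.linalg.norm(d[3:]).round(3));Rp,pp=Rt,p
```

```text
1.3303907434335125e-12
[1.28036530e-04 2.89943400e-05 2.25235804e-05]
1 [0.014, -0.128, 0.048, -0.036, 0.055, 0.105] [0.38 0.39 0.2 ] 0.137 0.124
2 [0.006, -0.127, 0.042, -0.034, 0.054, 0.105] [0.39 0.37 0.22] 0.134 0.123
3 [-0.003, -0.125, 0.036, -0.033, 0.053, 0.105] [0.41 0.34 0.23] 0.13 0.122
4 [-0.01, -0.122, 0.031, -0.031, 0.052, 0.104] [0.42 0.31 0.24] 0.126 0.121
5 [-0.018, -0.117, 0.026, -0.03, 0.05, 0.104] [0.43 0.29 0.26] 0.122 0.119
6 [-0.025, -0.112, 0.022, -0.029, 0.049, 0.103] [0.43 0.26 0.27] 0.117 0.118
7 [-0.031, -0.106, 0.019, -0.029, 0.048, 0.102] [0.44 0.23 0.28] 0.112 0.116
8 [-0.037, -0.099, 0.016, -0.028, 0.046, 0.102] [0.44 0.21 0.29] 0.107 0.115
9 [-0.043, -0.092, 0.014, -0.027, 0.045, 0.101] [0.45 0.18 0.29] 0.103 0.114
10 [-0.048, -0.085, 0.012, -0.027, 0.043, 0.101] [0.45 0.16 0.3 ] 0.098 0.113
11 [-0.052, -0.077, 0.011, -0.027, 0.042, 0.1] [0.45 0.14 0.31] 0.093 0.112
12 [-0.057, -0.068, 0.011, -0.027, 0.04, 0.1] [0.45 0.12 0.31] 0.089 0.111
13 [-0.061, -0.06, 0.01, -0.027, 0.039, 0.1] [0.45 0.1  0.31] 0.086 0.11
14 [-0.064, -0.052, 0.011, -0.027, 0.038,
[... 748 characters left out ...]
95, 0.03, 0.017, -0.035, 0.03, 0.114] [ 0.46 -0.14  0.27] 0.101 0.123
25 [-0.097, 0.039, 0.016, -0.036, 0.029, 0.117] [ 0.46 -0.16  0.26] 0.106 0.126
26 [-0.099, 0.047, 0.015, -0.037, 0.028, 0.119] [ 0.45 -0.19  0.26] 0.111 0.128
27 [-0.1, 0.055, 0.013, -0.039, 0.027, 0.121] [ 0.45 -0.21  0.25] 0.115 0.13
28 [-0.101, 0.064, 0.012, -0.041, 0.026, 0.124] [ 0.44 -0.24  0.23] 0.12 0.133
29 [-0.101, 0.073, 0.009, -0.042, 0.025, 0.126] [ 0.43 -0.27  0.22] 0.125 0.135
30 [-0.1, 0.082, 0.007, -0.044, 0.025, 0.128] [ 0.41 -0.3   0.21] 0.13 0.137
31 [-0.099, 0.091, 0.004, -0.046, 0.024, 0.129] [ 0.4  -0.32  0.2 ] 0.134 0.139
32 [-0.096, 0.1, 0.001, -0.048, 0.023, 0.131] [ 0.38 -0.35  0.19] 0.138 0.141
```

Emit:
jog_arm([
  {"x": 0.014, "y": -0.128, "z": 0.048, "ax": -0.036, "ay": 0.055, "az": 0.105},
  {"x": 0.006, "y": -0.127, "z": 0.042, "ax": -0.034, "ay": 0.054, "az": 0.105},
  {"x": -0.003, "y": -0.125, "z": 0.036, "ax": -0.033, "ay": 0.053, "az": 0.105},
  {"x": -0.01, "y": -0.122, "z": 0.031, "ax": -0.031, "ay": 0.052, "az": 0.104},
  {"x": -0.018, "y": -0.117, "z": 0.026, "ax": -0.03, "ay": 0.05, "az": 0.104},
  {"x": -0.025, "y": -0.112, "z": 0.022, "ax": -0.029, "ay": 0.049, "az": 0.103},
  {"x": -0.031, "y": -0.106, "z": 0.019, "ax": -0.029, "ay": 0.048, "az": 0.102},
  {"x": -0.037, "y": -0.099, "z": 0.016, "ax": -0.028, "ay": 0.046, "az": 0.102},
  {"x": -0.043, "y": -0.092, "z": 0.014, "ax": -0.027, "ay": 0.045, "az": 0.101},
  {"x": -0.048, "y": -0.085, "z": 0.012, "ax": -0.027, "ay": 0.043, "az": 0.101},
  {"x": -0.052, "y": -0.077, "z": 0.011, "ax": -0.027, "ay": 0.042, "az": 0.1},
  {"x": -0.057, "y": -0.068, "z": 0.011, "ax": -0.027, "ay": 0.04, "az": 0.1},
  {"x": -0.061, "y": -0.06, "z": 0.01, "ax": -0.027, "ay": 0.039, "az": 0.1},
  {"x": -0.064, "y": -0.052, "z": 0.011, "ax": -0.027, "ay": 0.038, "az": 0.1},
  {"x": -0.068, "y": -0.043, "z": 0.011, "ax": -0.027, "ay": 0.037, "az": 0.1},
  {"x": -0.071, "y": -0.035, "z": 0.012, "ax": -0.028, "ay": 0.036, "az": 0.101},
])

```text
clock: 23.0
position: [0.4536, 0.0341, 0.3161]
ee_rot: [-1.74, -2.588, 0.156]
contact_force: [0.1, -0.4, 0.1]
width: 0.0855
grip_force: 0.0
```

Emit:
jog_arm([
  {"x": -0.075, "y": -0.026, "z": 0.013, "ax": -0.028, "ay": 0.035, "az": 0.102},
  {"x": -0.078, "y": -0.018, "z": 0.014, "ax": -0.029, "ay": 0.034, "az": 0.103},
  {"x": -0.081, "y": -0.01, "z": 0.015, "ax": -0.03, "ay": 0.033, "az": 0.104},
  {"x": -0.084, "y": -0.002, "z": 0.016, "ax": -0.03, "ay": 0.033, "az": 0.106},
  {"x": -0.087, "y": 0.006, "z": 0.016, "ax": -0.031, "ay": 0.032, "az": 0.108},
  {"x": -0.09, "y": 0.014, "z": 0.017, "ax": -0.032, "ay": 0.031, "az": 0.11},
  {"x": -0.092, "y": 0.022, "z": 0.017, "ax": -0.033, "ay": 0.03, "az": 0.112},
  {"x": -0.095, "y": 0.03, "z": 0.017, "ax": -0.035, "ay": 0.03, "az": 0.114},
  {"x": -0.097, "y": 0.039, "z": 0.016, "ax": -0.036, "ay": 0.029, "az": 0.117},
  {"x": -0.099, "y": 0.047, "z": 0.015, "ax": -0.037, "ay": 0.028, "az": 0.119},
  {"x": -0.1, "y": 0.055, "z": 0.013, "ax": -0.039, "ay": 0.027, "az": 0.121},
  {"x": -0.101, "y": 0.064, "z": 0.012, "ax": -0.041, "ay": 0.026, "az": 0.124},
  {"x": -0.101, "y": 0.073, "z": 0.009, "ax": -0.042, "ay": 0.025, "az": 0.126},
  {"x": -0.1, "y": 0.082, "z": 0.007, "ax": -0.044, "ay": 0.025, "az": 0.128},
  {"x": -0.099, "y": 0.091, "z": 0.004, "ax": -0.046, "ay": 0.024, "az": 0.129},
  {"x": -0.096, "y": 0.1, "z": 0.001, "ax": -0.048, "ay": 0.023, "az": 0.131},
  {"x": 0, "y": 0, "z": 0, "ax": 0, "ay": 0, "az": 0},
  {"x": 0, "y": 0, "z": 0, "ax": 0, "ay": 0, "az": 0},
])

```text
clock: 24.8
position: [0.3792, -0.3501, 0.1914]
ee_rot: [3.023, -0.081, 0.808]
contact_force: [0.2, -0.8, 0.6]
width: 0.0852
grip_force: 0.0
```

Run:
```python
from look import *
A=np.array([.4606,-.3548,.0526]);yaw=-.0524
s=r.observe();print(s["clock"],s["joints"].round(2));say(*sel_tcp(A,yaw,.6,.16,0))
w=cams.grab_frame("wrist");p=cams.camera_params("wrist");cv2.imwrite("pics/w7.png",w)
P_=panel(yaw)
for t in(.6,0,-.6):print("pred",proj("wrist",A+P_.apply([.052*np.cos(t),.052*np.sin(t),0]),p)[0].round(0))
print("pred axis/top",proj("wrist",A,p)[0].round(0),proj("wrist",A+P_.apply([0,0,.04]),p)[0].round(0))
for lo in(170,200):print(lo,blobs(w,(0,0,560,420),lo,8,1500))
m=(w.max(2)<45).astype(np.uint8);n,l,st,ce=cv2.connectedComponentsWithStats(m);print([(ce[i].round(0).tolist(),st[i].tolist()) for i in range(1,n) if st[i,4]>300])
```

```text
24.8 [-1.01  0.11  1.93  0.57  0.87  0.29]
clock 24.8 rot share total [-0.001  0.001 -0.002] deg 0.1 rows 0.0169428606704369
shift share: now-axes [0.005 0.002 0.004] after-axes [0.005 0.002 0.004] mm 1.6
pred [242. 139.]
pred [277. 128.]
pred [312. 139.]
pred axis/top [277. 189.] [277. 202.]
170 [([415.2, 6.9], [40, 21, 441]), ([43.2, 114.6], [66, 136, 736]), ([272.3, 172.4], [9, 30, 137]), ([207.5, 255.0], [8, 1, 8]), ([150.0, 292.3], [26, 27, 122]), ([394.8, 282.1], [4, 6, 11]), ([403.4, 290.9], [14, 18, 76]), ([414.1, 301.2], [4, 5, 8]), ([408.0, 303.1], [7, 5, 11]), ([414.6, 307.9], [7, 7, 15]), ([135.6, 309.1], [4, 6, 11]), ([141.6, 311.0], [4, 9, 14]), ([132.0, 315.2], [7, 8, 20]), ([421.2, 314.2], [3, 6, 9]), ([423.7, 318.0], [6, 5, 9]), ([429.4, 322.8], [4, 6, 9]), ([126.4, 324.8], [7, 3, 8]), ([127.9, 334.2], [17, 14, 138]), ([426.0, 334.3], [17, 14, 138]), ([467.4, 416.1], [28, 9, 177])]
200 [([398.5, 2.0], [4, 6, 13]), ([269.3, 126.7], [10, 10, 82]), ([280.9, 126.5], [10, 10, 80]), ([301.4, 131.5], [10, 10, 81]), ([311.5, 136.9], [10, 11, 81]), ([238.8, 138.5], [10, 10, 79]), ([320.4, 144.3], [10, 10, 81]), ([272.3, 172.5], [8, 30, 125]), ([213.4, 247.3], [18, 5, 65]), ([236.2, 246.6], [17, 6, 67]), ([255.5, 246.8], [6, 4, 13]), ([287.2, 245.6], [7, 5, 16]), ([128.4, 334.9], [16, 10, 101]), ([425.8, 334.9], [16, 10, 101]), ([467.2, 416.1], [28, 9, 172])]
[([51.0, 167.0], [35, 152, 28, 26, 376]), ([158.0, 325.0], [140, 279, 35, 88, 1587])]
```

Run:
```python
from look import *
p=cams.camera_params("wrist")
ow=np.array([238.8,138.5,275.1,126.6,311.1,137.6]);ot=np.concatenate([[388+.23*x,203+.23*y] for x,y in((149,90),(208,76),(260,96))])
def f(v):
    A=v[:3];P_=panel(v[3]);M=np.array([A+P_.apply([v[4]*np.cos(t),v[4]*np.sin(t),0]) for t in(.6,0,-.6)])
    l=A+P_.apply([v[6]*np.cos(v[5]),v[6]*np.sin(v[5]),.04])
    return np.r_[proj("wrist",M,p).ravel()-ow,proj("top",M).ravel()-ot,proj("wrist",l,p)[0]-[272.3,172.5]]
s=least_squares(f,[.46,-.355,.0526,-.05,.052,0,.02]);print(s.x.round(4),s.fun.round(1))
A=s.x[:3];yaw=s.x[3];ang=.6-s.x[5]
# line orientation in the wrist picture
w=cv2.imread("pics/w7.png");m=(w.min(2)>190)[150:200,255:290];ys,xs=np.nonzero(m);d=np.linalg.svd(np.c_[xs,ys]-[xs.mean(),ys.mean()])[2][0];print("dir",d)
P_=panel(yaw);a,b=proj("wrist",np.array([A+P_.apply([.005,0,.04]),A+P_.apply([.03,0,.04])]),p);print("uphill dir",(b-a)/np.linalg.norm(b-a));print("angle",ang,"A",A)
say(*sel_tcp(A,yaw,ang,.012,0))
```

```text
[ 0.4592 -0.3537  0.0568 -0.0382  0.0526  0.0988  0.0231] [ 0.1 -0.  -0.2 -0.   0.1 -0.  -0.1 -0.  -0.1  0.2  0.   0.1 -0.   0. ]
dir [0.14991555 0.9886988 ]
uphill dir [-0.01318355 -0.99991309]
angle 0.5011923513886603 A [ 0.45919604 -0.35369533  0.05683154]
clock 24.85 rot share total [ 0.005  0.001 -0.106] deg 6.4 rows 0.7441746325810806
shift share: now-axes [0.006 0.    0.579] after-axes [0.005 0.004 0.579] mm 144.7
```

Emit:
jog_arm([
  {"x": 0.005, "y": 0, "z": 0, "ax": 0.005, "ay": 0, "az": -0.11},
  {"x": 0, "y": 0.003, "z": 0.08, "ax": 0, "ay": 0, "az": 0},
  {"x": 0, "y": 0, "z": 0.1, "ax": 0, "ay": 0, "az": 0},
  {"x": 0, "y": 0, "z": 0.1, "ax": 0, "ay": 0, "az": 0},
  {"x": 0, "y": 0, "z": 0.1, "ax": 0, "ay": 0, "az": 0},
  {"x": 0, "y": 0, "z": 0.08, "ax": 0, "ay": 0, "az": 0},
  {"x": 0, "y": 0, "z": 0.06, "ax": 0, "ay": 0, "az": 0},
  {"x": 0, "y": 0, "z": 0.03, "ax": 0, "ay": 0, "az": 0},
  {"x": 0, "y": 0, "z": 0.018, "ax": 0, "ay": 0, "az": 0},
  {"x": 0, "y": 0, "z": 0, "ax": 0, "ay": 0, "az": 0},
  {"x": 0, "y": 0, "z": 0, "ax": 0, "ay": 0, "az": 0},
])

```text
clock: 25.95
position: [0.4519, -0.3536, 0.0701]
ee_rot: [2.997, 0.096, 0.802]
contact_force: [0.2, 0.8, 0.4]
width: 0.0855
grip_force: 0.0
```

Emit:
jog_arm([
  {"x": 0, "y": 0, "z": 0, "ax": 0, "ay": 0, "az": 0},
  {"x": 0, "y": 0, "z": 0, "ax": 0, "ay": 0, "az": 0},
  {"x": 0, "y": 0, "z": 0, "ax": 0, "ay": 0, "az": 0},
  {"x": 0, "y": 0, "z": 0, "ax": 0, "ay": 0, "az": 0},
  {"x": 0, "y": 0, "z": 0, "ax": 0, "ay": 0, "az": 0},
  {"x": 0, "y": 0, "z": 0, "ax": 0, "ay": 0, "az": 0},
  {"x": 0, "y": 0, "z": 0, "ax": 0, "ay": 0, "az": 0},
  {"x": 0, "y": 0, "z": 0, "ax": 0, "ay": 0, "az": 0},
  {"x": 0, "y": 0, "z": 0, "ax": 0, "ay": 0, "az": 0},
  {"x": 0, "y": 0, "z": 0, "ax": 0, "ay": 0, "az": 0},
  {"x": 0, "y": 0, "z": 0, "ax": 0, "ay": 0, "az": 0},
  {"x": 0, "y": 0, "z": 0, "ax": 0, "ay": 0, "az": 0},
], claw=1, squeeze=50)

```text
clock: 27.15
position: [0.4517, -0.3534, 0.0697]
ee_rot: [2.998, 0.095, 0.801]
contact_force: [-4.3, 2.6, 5.6]
width: 0.0152
grip_force: 49.3
```

Run:
```python
from look import *
A=np.array([.4592,-.3537,.0568])
s=r.observe();print(s["clock"],s["width"],s["contact_force"].round(1),s["moment"].round(2));say(*sel_tcp(A,-.0382,1.2,.014,0));say(*sel_tcp(A,-.0382,.48,.014,0))
```

```text
27.15 0.015235382448367004 [-4.3  2.6  5.6] [0.39 0.44 0.18]
clock 27.15 rot share total [0.001 0.    0.67 ] deg 40.2 rows 4.681123642249707
shift share: now-axes [0.    0.    0.003] after-axes [ 0.    -0.     0.003] mm 0.9
clock 27.15 rot share total [ 0.001  0.    -0.017] deg 1.0 rows 0.12143345000858201
shift share: now-axes [0.    0.    0.003] after-axes [0.    0.    0.003] mm 0.9
```

Emit:
jog_arm([
  {"x": 0, "y": 0, "z": 0, "ax": 0, "ay": 0, "az": 0.05},
  {"x": 0, "y": 0, "z": 0, "ax": 0, "ay": 0, "az": 0.07},
  {"x": 0, "y": 0, "z": 0, "ax": 0, "ay": 0, "az": 0.07},
  {"x": 0, "y": 0, "z": 0, "ax": 0, "ay": 0, "az": 0.07},
  {"x": 0, "y": 0, "z": 0, "ax": 0, "ay": 0, "az": 0.07},
  {"x": 0, "y": 0, "z": 0, "ax": 0, "ay": 0, "az": 0.07},
  {"x": 0, "y": 0, "z": 0, "ax": 0, "ay": 0, "az": 0.07},
  {"x": 0, "y": 0, "z": 0, "ax": 0, "ay": 0, "az": 0.07},
  {"x": 0, "y": 0, "z": 0, "ax": 0, "ay": 0, "az": 0.07},
  {"x": 0, "y": 0, "z": 0, "ax": 0, "ay": 0, "az": 0.06},
  {"x": 0, "y": 0, "z": 0, "ax": 0, "ay": 0, "az": 0},
  {"x": 0, "y": 0, "z": 0, "ax": 0, "ay": 0, "az": 0},
])

```text
clock: 28.35
position: [0.4517, -0.3535, 0.0697]
ee_rot: [-2.758, 0.912, -0.747]
contact_force: [-4.1, 2.1, 5.0]
width: 0.0148
grip_force: 49.4
```

Emit:
jog_arm([
  {"x": 0, "y": 0, "z": 0, "ax": 0, "ay": 0, "az": 0},
  {"x": 0, "y": 0, "z": 0, "ax": 0, "ay": 0, "az": 0},
  {"x": 0, "y": 0, "z": 0, "ax": 0, "ay": 0, "az": 0},
  {"x": 0, "y": 0, "z": 0, "ax": 0, "ay": 0, "az": 0},
  {"x": 0, "y": 0, "z": 0, "ax": 0, "ay": 0, "az": 0},
  {"x": 0, "y": 0, "z": 0, "ax": 0, "ay": 0, "az": 0},
  {"x": 0, "y": 0, "z": 0, "ax": 0, "ay": 0, "az": 0},
  {"x": 0, "y": 0, "z": -0.05, "ax": 0, "ay": 0, "az": 0},
  {"x": 0, "y": 0, "z": -0.12, "ax": 0, "ay": 0, "az": 0},
  {"x": 0, "y": 0, "z": -0.15, "ax": 0, "ay": 0, "az": 0},
  {"x": 0, "y": 0, "z": -0.15, "ax": 0, "ay": 0, "az": 0},
  {"x": 0, "y": 0, "z": -0.1, "ax": 0, "ay": 0, "az": 0},
  {"x": 0, "y": 0, "z": 0, "ax": 0, "ay": 0, "az": -0.14},
  {"x": 0, "y": 0, "z": 0, "ax": 0, "ay": 0, "az": -0.14},
  {"x": 0, "y": 0, "z": 0, "ax": 0, "ay": 0, "az": -0.14},
  {"x": 0, "y": 0, "z": 0, "ax": 0, "ay": 0, "az": -0.14},
  {"x": 0, "y": 0, "z": 0, "ax": 0, "ay": 0, "az": 0},
  {"x": 0, "y": 0, "z": 0, "ax": 0, "ay": 0, "az": 0},
], claw=-1)

```text
clock: 30.15
position: [0.3804, -0.3506, 0.1934]
ee_rot: [3.027, -0.085, 0.811]
contact_force: [-0.3, 0.7, 0.0]
width: 0.0852
grip_force: 0.0
```

Run:
```python
from look import *
A=np.array([.4592,-.3537,.0568]);yaw=-.0382;P_=panel(yaw)
s=r.observe();print(s["clock"],s["position"],s["width"])
w=cams.grab_frame("wrist");p=cams.camera_params("wrist");cv2.imwrite("pics/w8.png",w)
q=proj("wrist",A+P_.apply([0,0,.04]),p)[0];print("axis top",q)
x,y=q.astype(int);bl=blobs(w,(x-80,y-110,x+80,y+30),190,20,1500);print(bl)
for c,st in bl:
    o,d=ray("wrist",c,p);N=P_.apply([0,0,1])
    for h in(0,.04):
        b=A+N*h;v=P_.inv().apply(o+d*(N@(b-o))/(N@d)-b);print(c,h,v.round(4),"angle",round(.6-np.arctan2(v[1],v[0]),3))
t=cams.grab_frame("top");sc=cams.grab_frame("scene");cv2.imwrite("pics/t8.png",t);cv2.imwrite("pics/s8.png",sc)
for l,c in(("piece0","top"),("piece0","scene"),("tape","top"),("finial","scene"),("jar","top"),("sponge","top"),("brush_tool","top"),("pot","top")):
    print(l,[(np.round(d["xyz"],3).tolist(),round(d["confidence"],2)) for d in cams.boxes_of(l,c)][:9])
```

```text
30.15 [ 0.38043341 -0.35062141  0.19337041] 0.0852217626457801
axis top [275.40930113 203.99577494]
[([269.5, 129.5], [10, 10, 87]), ([281.0, 129.4], [11, 11, 85]), ([311.1, 140.0], [29, 23, 261]), ([239.3, 141.4], [10, 10, 83]), ([294.0, 179.8], [19, 25, 125])]
[269.5, 129.5] 0 [0.0517 0.0041 0.    ] angle 0.521
[269.5, 129.5] 0.04 [0.0553 0.0032 0.    ] angle 0.542
[281.0, 129.4] 0 [ 0.0516 -0.0053  0.    ] angle 0.703
[281.0, 129.4] 0.04 [ 0.0553 -0.005  -0.    ] angle 0.69
[311.1, 140.0] 0 [ 0.0426 -0.0301 -0.    ] angle 1.215
[311.1, 140.0] 0.04 [ 0.0475 -0.0264  0.    ] angle 1.108
[239.3, 141.4] 0 [ 0.0425  0.0293 -0.    ] angle -0.003
[239.3, 141.4] 0.04 [ 0.0473  0.025  -0.    ] angle 0.113
[294.0, 179.8] 0 [ 0.0092 -0.0159 -0.    ] angle 1.646
[294.0, 179.8] 0.04 [ 0.0185 -0.0141  0.    ] angle 1.252
piece0 [([0.644, -0.087, 0.066], 0.7), ([0.67, 0.249, 0.023], 0.68), ([0.567, -0.122, 0.067], 0.67), ([0.662, 0.323, 0.027], 0.55), ([0.611, -0.115, 0.071], 0.52), ([0.607, -0.09, 0.066], 0.47), ([0.56, -0.088, 0.063], 0.43)]
piece0 [([0.647, -0.079, 0.068], 0.71), ([0.677, 0.336, 0.025], 0.7), ([0.304, 0.293, 0.018], 0.69), ([0.614, -0.079, 0.061], 0.66), ([0.685, 0.255, 0.016], 0.57), ([0.573, -0.081, 0.06], 0.54), ([0.576, -0.11, 0.062], 0.52), ([0.546, 0.288, 0.016], 0.33), ([0.369, -0.205, 0.036], 0.32)]
tape [([0.696, -0.289, 0.041], 0.81)]
finial [([0.696, 0.138, 0.07], 0.87)]
jar [([0.368, -0.06, 0.095], 0.75)]
sponge [([0.36, -0.218, 0.036], 0.68)]
brush_tool [([0.352, 0.145, 0.02], 0.64)]
pot [([0.49, 0.277, 0.055], 0.68), ([0.561, -0.09, 0.064], 0.47), ([0.37, -0.06, 0.095], 0.42)]
```

Run:
```python
from look import *
A=np.array([.4592,-.3537,.0568]);P_=panel(-.0382);p=cams.camera_params("wrist")
w=cv2.imread("pics/w8.png");m=(w.min(2)>190)[165:196,282:306];ys,xs=np.nonzero(m);c=np.array([xs.mean(),ys.mean()]);d=np.linalg.svd(np.c_[xs,ys]-c)[2][0];c+= [282,165]
N=P_.apply([0,0,1]);b=A+N*.04;v=[]
for k in(-8,8):
    o,e=ray("wrist",c+k*d,p);v.append(P_.inv().apply(o+e*(N@(b-o))/(N@e)-b))
u=v[1]-v[0];u*=np.sign(u[0]);a=.6-np.arctan2(u[1],u[0]);print("angle by line direction",a,len(xs))
if 1.1<a<1.3:print(r.job_done())
```

```text
angle by line direction 1.1872567984568798 125
the job is handed in; nothing more can be done
None
```

I handed the job in after about 30 s of robot time. All five terracotta pieces are in the tub, the empty bowl is upright on its bat and let go, and the selector is at the three-dot mark, measured at 1.19 to 1.25 rad. The bystanders' measured positions show no movement, but the judge's verdict was not shown.

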